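# Build up the roller on the bowl roller rest

## Task

One axle of the roller rest is bare. Build it up like its neighbour with the parts standing in the oak rack: thread on the short steel spacer, then the large rubber roller, then push the brass end cap, open end first, over the spring spigot until it presses spacer and roller firmly up against the set collar and no end play is left. Feel for the collar: finish with a firm push of some 10 to 15 N, never over 25 N; then let go, and leave the other two rack parts and everything else on the bench where they are.

Things in the scene. Friction and masses are not known exactly. Their poses are not given: they have to be found in the camera images.
- rest: roller rest, an iron casting fixed to the bench. Origin on the bench below the outer cheek face, midway between the axles; x level along the axles away from the cheek, z up. Base 180 x 210 x 16 mm. Upright cheek 12 mm thick, 190 wide, 137 high. Two level stub axles 120 mm above the bench: the bare one at y = +55 mm, the finished one (52 mm roller in place, fixed) at y = -55 mm
- axle (a point): where the bare axle's centre line leaves the cheek; x along the axle to its free end, z up. Along x: journal 14 mm in diameter up to 76 mm, cone to 79 mm, spigot 10 mm in diameter up to the tip at 119 mm, its last 4 mm coned. A set collar 25 mm in diameter is clamped on the journal as inner stop, its outer face 16 to 37 mm from this point, different each time and in no reading: see it or feel for it
- axle_tip (a point): tip of the bare axle's spigot, on its centre line, axes as axle. Two steel spring leaves bulge from the spigot's sides between 1 and 36 mm behind the tip, tapered, 14.6 mm over both when free. Pushing the cap along them takes about 2 to 6 N and they hold it by friction wherever it is left; the spacer and the roller pass over them freely
- rack: oak parts rack, fixed: a strip 334 mm long and 26 wide, shallow V groove on top (edges 38 mm, bottom 30 mm above the bench), on a foot 70 wide and 6 thick. Origin centre of underside, x along the strip. Five places 62 mm apart between tabs 22 mm wide, 43 mm high; which part stands where varies. Fingers can straddle the strip and grip a part across its diameter
- spacer: the short plain steel spacer: a tube 36 mm in outer diameter, 14 mm long, bore 16.4 mm, 50 to 100 g. Origin at its centre, x along the bore. It stands in the rack with its bore level, its centre 51 mm above the bench
- roller: the large roller: black rubber tyre on an aluminium hub, 52 mm in diameter, 50 mm long, bore 16.4 mm, both ends alike, 105 to 210 g. Origin at its centre, x along the bore. It stands in the rack with its bore level, its centre 60 mm above the bench
- cap: brass end cap, spool-shaped, 48 mm long: waist 36 mm in diameter and 38 long between two 5 mm rims of 42 mm diameter. Blind bore 13 mm in diameter, 41 mm deep. 125 to 255 g. Origin on the axis at mid-length; x along the axis from the open end (x = -24 mm) to the closed, domed end. It stands in the rack with its axis level, centre 54 mm above the bench, x pointing as the rack's x, away from the rest
- ring_gauge: a steel ring gauge in the rack, 46 mm in diameter, 10 mm long, bore 30 mm: leave alone
- small_roller: a small rubber roller in the rack, 42 mm in diameter, 20 mm long, narrow bore: leave alone
- wood_a: a dark lignum vitae wood (bowl) lying on its side disc, 123 mm in diameter, 110 mm high: leave alone
- wood_b: the other dark wood, alike: leave alone
- brass_ball_center (a point): centre of the brass calibration ball, 63.5 mm in diameter, on its 14 mm high oak ring: leave alone
- gauge_block: steel feeler gauge block, 85 x 40 mm, 42 mm high: leave alone
- template: bow-shaped boxwood bias template lying flat, 225 x 75 mm, 6 mm thick: leave alone
Not all that is in view belongs to the job. What is shaped like the cap but green is not meant.

How it is judged:
On the way, in this order (a step that is already met when the one before it is completed fails the run):
1. the spacer is threaded fully onto the journal (x of spacer in the frame of axle between 0.019 and 0.068 m and y of spacer in the frame of axle between -0.004 and 0.004 m and z of spacer in the frame of axle between -0.004 and 0.004 m), for 0.1 s.
2. the roller is threaded on after it (x of roller in the frame of axle between 0.05 and 0.081 m and y of roller in the frame of axle between -0.004 and 0.004 m and z of roller in the frame of axle between -0.004 and 0.004 m), for 0.1 s.
3. the cap presses roller and spacer up against the set collar with more than 4 N (contact force between cap and roller above 4 N and contact force between roller and spacer above 4 N and distance between spacer and roller below 0.0335 m and distance between roller and cap below 0.0505 m), for 0.05 s.
At the end, for the whole second after the job is handed in: spacer, roller and cap are on the bare axle in that order, faces touching (gaps under 1.5 mm), after the stack was pressed up to the set collar with over 4 N for 0.05 s; the cap is within 4 mm and 7 degrees of the axle line; all is released and at rest (distance between spacer and roller below 0.0335 m and distance between roller and cap below 0.0505 m and x of spacer in the frame of axle below 0.0455 m and x of cap in the frame of axle above 0.1 m and angle between the x axis of each of cap, roller and the x axis of axle, either way round below 0.12 rad and y of cap in the frame of axle between -0.004 and 0.004 m and z of cap in the frame of axle between -0.004 and 0.004 m and linear speed of each of cap, roller, spacer below 0.01 m/s).
It fails at once if a part or the robot is forced against the roller rest, or the cap against the roller, with more than 25 N (contact force between any of spacer, roller, cap, the fingers, the arm and rest above 25 N or contact force between cap and roller above 25 N).
It fails at once if a part that belongs on the axle is dropped on the bench (height (world z) of any of spacer, cap below 0.035 m or height (world z) of roller below 0.04 m).
It fails at once if another rack part is taken or knocked (distance of any of ring_gauge, small_roller from where it was at the start of the episode above 0.02 m).
It fails at once if something else on the bench is moved by more than 20 mm (distance of any of wood_a, wood_b, brass_ball_center, gauge_block, template from where it was at the start of the episode above 0.02 m).
It also fails if it takes over 72 s, if anything falls off the work surface, if the arm or the gripper's body presses on something with over 40 N, if the wrist force passes 120 N, or if a joint passes its speed limit or range.

## Robot

A 7-joint arm with a two-finger parallel gripper is mounted at the origin on the work surface. World frame = base frame: x ahead of the robot, y to its left, z up, the work surface at z = 0. Lengths are in m, angles in rad, forces in N, time in s.
With the tool pointing down it reaches from about 0.4 to 0.85 m from the base axis. Payload 10.4 kg.
Tool frame: the origin (TCP) lies between the finger pads; the fingertips stand 25 mm ahead of it and the grasp point (between the pads) lies 6 mm ahead of it; x points along the fingers, y is the direction in which the jaws open and shut, and the axes are right-handed (so a half turn about x gives the same grasp; the last joint's range is limited). The gripper opens to 87 mm and grips with 3 to 60 N. Pads are 19 mm wide; open, the fingers measure 117 mm over their backs; the gripper's body (75 mm by 190 mm) begins 51 mm behind the grasp point.
Start: joints at [1.281, 0.332, -0.065, 1.46, 0.022, 1.35, -0.088], TCP at [0.165, -0.603, 0.248] pointing down, gripper open.
Joint ranges: [-2.6, 2.6], [-0.5, 2.12], [-1.47, 1.34], [0.16, 2.42], [-1.27, 4.41], [0.06, 2.06], [-2.6, 2.6]. Speed limits (rad/s): [2.22, 2.22, 2.79, 2.79, 3.14, 3.14, 3.14].

## Interface

Orientations are given as a unit quaternion [x, y, z, w].
In Python, from bench import r gives the robot as it stands.
- The arm moves only by the shell command python3 -m pendant 'ROWS' [FORCE]. ROWS is JSON, a list of rows, each an object with "translation": the shift along the world's x, y, z in cm, a list of three; "angular": the turn, a rotation vector about the world's x, y, z in degrees, a list of three; "hand": the opening, from -1 (shut) to 1 (fully open). In form: [{"translation": [dx, dy, dz], "angular": [wx, wy, wz], "hand": hand}, ...]. A call has 1 to 20 rows; each row shifts and turns the commanded pose from where the row before left it; what a row does not reach is not made up. A row lasts 1/10 s, in which the tool goes at most 50 mm and 8.59 degrees, less where a joint would pass 70% of its speed; a pose out of reach is approached as far as the arm can. A call is refused whole if a number of a shift passes 5 or a number of a turn 8.59, either way. A call with a gripper value outside its range is refused whole. The fingers move at their own pace and stop on an object; FORCE is the grip in N (left out, the last holds). Time passes only in rows, so rows that do not move let the fingers close. It gives the time, the measured TCP pose, the force and the opening at its end, in the units of the state.
- r.read_state(): the state, without advancing time (a new reading comes with each control period).
- r.camera(name): name is "side" or "top" or "wrist"; returns the picture (384x512x3 uint8, red, green, blue); there is no depth.
- r.camera_info(name): a dict with "fx", "fy", "cx", "cy" (pixels), "distortion" ([k1, k2, p1, p2, k3] as OpenCV has them; the pictures are not rectified), "rvec" (rotation vector, rad) and "tvec" (3), from world to camera coordinates, as OpenCV has them; the wrist camera has in their place "mount" (4x4, takes a point from camera to tool coordinates, whose origin is the TCP and whose axes are the tool frame's). Camera axes: x right, y down, z forward; pixel columns grow to the right and rows downward; lengths in m; the calibration is good to about 2 mm. A picture is of the moment at which its call begins: read the wrist's pose just before it. camera_info takes no time and is no camera call.
- r.close_job(): hands the job in, once; it reports no verdict.
Trained networks look in the newest picture that a camera, given by its name, has taken for a name from the list of things; names that differ only in an ending like _2 or _b are one class to them, and where a whole thing is asked for, a point or a joint stands for the part that bears it (a point fixed in the world has none). Each returns a list of dicts, best first, with "confidence" (0 to 1); they miss things now and then, are a little off and sometimes report something else, mostly with a low value. They report only what shows in the picture. A call takes as long as a camera call. They do not tell look-alikes from the thing itself.
- r.find_in(camera, name): "point" ([row, column] in pixels, amid what is visible of it).
- r.mark_of(camera, name): "point" ([row, column] in pixels: a listed point, or the origin of a listed thing).
The state is a dict: "time": time; "joint_positions": joint angles; "joint_vel": joint speeds; "joint_torque": joint torques, N m; "ee_pos": TCP position; "eef_rot": TCP orientation; "ft_force": force on the tool from outside, world axes, zero at the start; "torque": the same for the moment, N m; "width": finger opening in m.
Only numpy, scipy, OpenCV 4.12 (cv2) and the standard library are available. Lean on these libraries where they do the work, as an engineer would, in place of code of your own. Each camera call takes 0.05 s, during which the arm holds its last target.

## Working session

There is one attempt and no reset: what is moved stays moved. The work goes in short steps, Python scripts to look and compute and a shell command to move; the robot and the scene stay as the last step left them, time stands still between calls to the robot, and variables do not carry over. Pictures are saved under pics/ and viewed, and the job is handed in when it is done.

```bash
ls; mkdir -p pics
python3 - <<'E'
from bench import r
import cv2
s=r.read_state(); print(s)
for c in("side","top","wrist"):
    print(c,r.camera_info(c))
    cv2.imwrite(f"pics/{c}0.png",cv2.cvtColor(r.camera(c),cv2.COLOR_RGB2BGR))
    for n in("rest","axle","axle_tip","rack","spacer","roller","cap","ring_gauge","small_roller"):
        try:
            print(c,n,[(tuple(round(x) for x in d["point"]),round(d["confidence"],2)) for d in r.mark_of(c,n)][:3])
        except Exception as e: print(n,e)
print(r.read_state()["time"])
E
```

```text
pics
{'time': 0.0, 'joint_positions': array([ 1.28139669,  0.33285909, -0.06470719,  1.4609581 ,  0.02162235,
        1.34992464, -0.08851535]), 'joint_vel': array([-1.07414979e-03, -1.40065373e-03,  5.15275478e-04, -5.53394282e-05,
        1.73988808e-03, -1.10360823e-05,  4.40175060e-05]), 'joint_torque': array([ 3.32043392e-04, -6.23248529e+01,  2.48197897e-02, -3.89914048e+01,
       -6.13284507e-02,  3.95248644e-02,  1.58548964e-04]), 'ee_pos': array([ 0.16467353, -0.60253492,  0.24675392]), 'eef_rot': array([-0.70072406, -0.09455852,  0.70092279, -0.09355063]), 'ft_force': array([-0.17232741,  0.74775747,  0.47852862]), 'torque': array([ 0.02675233,  0.00691786, -0.01572915]), 'width': 0.08692008926981694}
side {'fx': 441.35834733906404, 'fy': 441.35834733906404, 'cx': 255.91885735605192, 'cy': 191.10826684131158, 'distortion': array([-0.06151692,  0.        ,  0.        ,  0.        ,  0.        ]), 'rvec': array([ 2.39577457, -0.22232893,  0.06791163]), 'tvec': array([-0.56414953,  0.1512649 ,  1.13518723])}
side rest [((156, 221), 0.66)]
side axle [((124, 239), 0.65)]
side a
[... 1038 characters left out ...]
.34)]
wrist {'fx': 305.99038807216925, 'fy': 305.99038807216925, 'cx': 258.75065434952637, 'cy': 190.4094852036324, 'distortion': array([0.00493888, 0.        , 0.        , 0.        , 0.        ]), 'mount': array([[-5.45937829e-04, -2.54276992e-01,  9.67131280e-01,
        -1.36824449e-01],
       [ 9.99999849e-01, -7.98492744e-05,  5.43497997e-04,
         1.84676879e-04],
       [-6.09743050e-05,  9.67131431e-01,  2.54276997e-01,
        -6.86244021e-02],
       [ 0.00000000e+00,  0.00000000e+00,  0.00000000e+00,
         1.00000000e+00]])}
wrist rest []
wrist axle []
wrist axle_tip []
wrist rack []
wrist spacer []
wrist roller []
wrist cap []
wrist ring_gauge []
wrist small_roller []
1.5
```

View pics/side0.png

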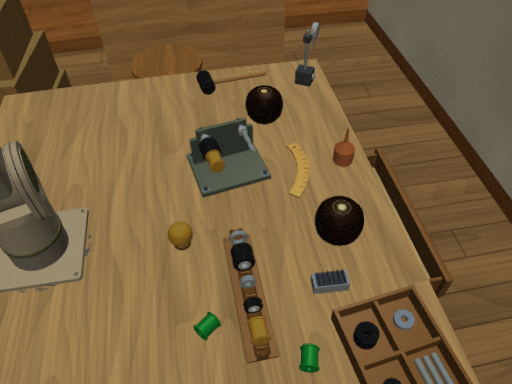

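View pics/top0.png

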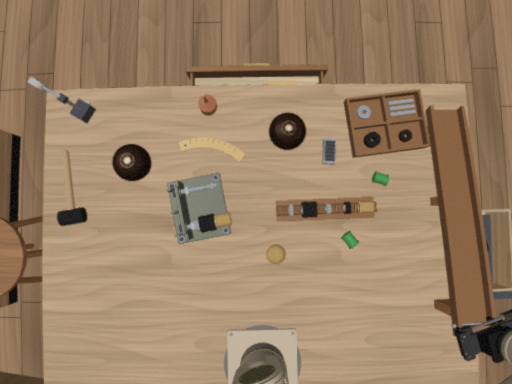

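View pics/wrist0.png

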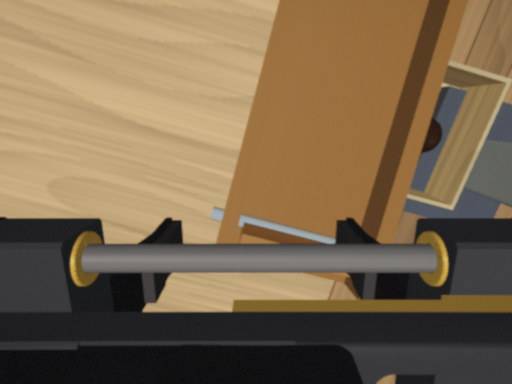

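```bash
cat > h.py <<'E'
import numpy as np, cv2
from bench import r
from scipy.spatial.transform import Rotation as R
def cam(c):
    i=r.camera_info(c); K=np.array([[i["fx"],0,i["cx"]],[0,i["fy"],i["cy"]],[0,0,1]])
    if "rvec" in i:
        Rm=cv2.Rodrigues(i["rvec"])[0]; t=i["tvec"]
    else:
        s=r.read_state(); T=np.eye(4); T[:3,:3]=R.from_quat(s["eef_rot"]).as_matrix(); T[:3,3]=s["ee_pos"]
        W=np.linalg.inv(T@i["mount"]); Rm,t=W[:3,:3],W[:3,3]
    return K,np.array(i["distortion"]),Rm,t
def ray(c,p,C=None):
    K,d,Rm,t=C or cam(c)
    u=cv2.undistortPoints(np.array([[[p[1],p[0]]]],float),K,d)[0,0]
    return -Rm.T@t, Rm.T@np.array([u[0],u[1],1])
def atz(c,p,z,C=None):
    o,v=ray(c,p,C); return o+v*(z-o[2])/v[2]
def proj(c,P,C=None):
    K,d,Rm,t=C or cam(c)
    return cv2.projectPoints(np.atleast_2d(P).astype(float),Rm,t,K,d)[0][:,0,::-1]
def save(c,n):
    im=r.camera(c); cv2.imwrite(f"pics/{n}.png",cv2.cvtColor(im,cv2.COLOR_RGB2BGR)); return im
E
python3 - <<'E'
from h import *
np.set_printoptions(precision=4,suppress=True)
D={c:{} for c in("side","top")}
pick=dict(rest=0,axle=.12,axle_tip=.12,rack=0,spacer=.051,roller=.06,cap=.054,ring_gauge=.053,small_roller=.052)
for n,z in pick.items():
    for c in D:
        for d in r.mark_of(c,n)[:3]: print(n,c,np.round(d["point"],1),round(d["confidence"],2),atz(c,d["point"],z)[:2])
b=cv2.imread("pics/top0.png"); cv2.imwrite("pics/topz.png",cv2.resize(b[165:255,160:400],None,fx=3.3,fy=3.3,interpolation=cv2.INTER_CUBIC))
b=cv2.imread("pics/side0.png"); cv2.imwrite("pics/sidez.png",cv2.resize(b[110:200,180:280],None,fx=6,fy=6,interpolation=cv2.INTER_CUBIC))
E
```

```text
rest side [155.6 221. ] 0.66 [0.511  0.2598]
rest top [211.4 189.8] 0.71 [0.511  0.2363]
rest top [141.4 213.6] 0.66 [0.7491 0.1533]
axle side [123.7 238.8] 0.65 [0.571  0.2552]
axle top [192.1 178.2] 0.83 [0.5692 0.2524]
axle top [211.8 189.5] 0.53 [0.5079 0.2177]
axle top [203.7 347.6] 0.18 [ 0.5237 -0.2711]
axle_tip side [149.7 254.9] 0.63 [0.5971 0.1365]
axle_tip top [184.3 216.1] 0.71 [0.5913 0.1348]
rack side [291.6 248.1] 0.79 [ 0.5144 -0.2205]
rack top [207.6 331.8] 0.95 [ 0.5149 -0.2454]
rack top [184.2 218.5] 0.24 [0.6015 0.138 ]
spacer side [282.6 246. ] 0.56 [ 0.5101 -0.2253]
spacer side [329.3 260.6] 0.39 [ 0.5219 -0.3426]
spacer side [147.6 253.4] 0.32 [0.6067 0.2209]
spacer top [207.9 329.9] 0.6 [ 0.5131 -0.2289]
roller side [257.8 241.8] 0.82 [ 0.5108 -0.1629]
roller top [207.7 308. ] 0.53 [ 0.515  -0.1558]
cap side [325.7 207. ] 0.91 [ 0.4111 -0.3151]
cap side [328.5 259.1] 0.9 [ 0.5188 -0.3416]
cap side [357.3 308.6] 0.82 [ 0.6057 -0.4213]
cap top [209.  364.3] 0.78 [ 0.5071 -0.3417]
cap top [237.8 348. ] 0.68 [ 0.4147 -0.2847]
cap top [176.7 379.7] 0.44 [ 0.6124 -0.3975]
ring_gauge side [235.4 237.7] 0.72 [ 0.5117 -0.0912]
ring_gauge top [211.  288.1] 0.49 [ 0.5057 -0.0916]
small_roller side [306.2 253.1] 0.51 [ 0.5156 -0.2871]
small_roller top [203.6 347.1] 0.46 [ 0.526  -0.2859]
small_roller top [166.3 137.3] 0.34 [0.6611 0.4008]
```

View pics/topz.png

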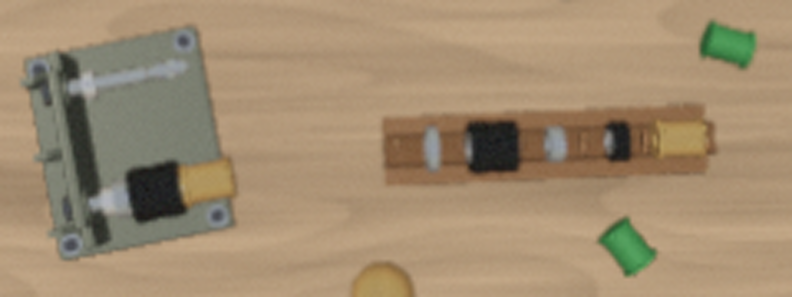

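View pics/sidez.png

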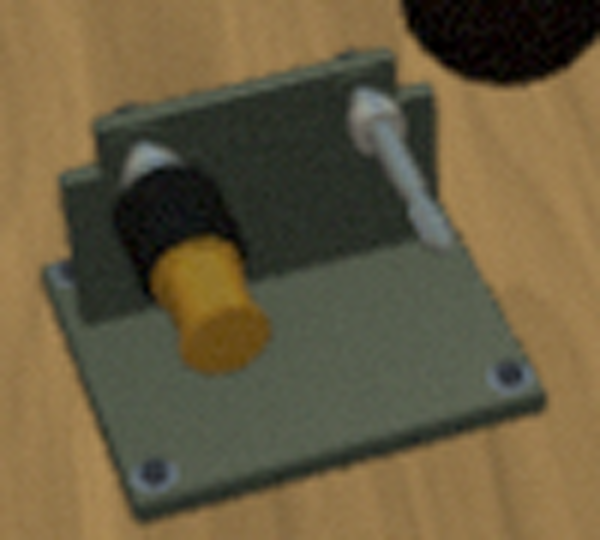

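Run:
```python
from h import *
np.set_printoptions(precision=4,suppress=True)
s=r.read_state(); print(R.from_quat(s["eef_rot"]).as_matrix(), s["time"])
for n,z in dict(wood_a=.055,brass_ball_center=.046,gauge_block=.02).items():
    for c in("side","top"):
        for d in r.mark_of(c,n)[:3]: print(n,c,np.round(d["point"],1),round(d["confidence"],2),atz(c,d["point"],z)[:2])
# corners of rest cheek etc in top: show predicted overlay
```

```text
[[ 0.      0.2636 -0.9646]
 [-0.     -0.9646 -0.2636]
 [-1.      0.     -0.    ]] 2.4
wood_a side [231.9 335.9] 0.66 [ 0.7527 -0.1282]
wood_a side [118.7 263.8] 0.6 [0.6622 0.344 ]
wood_a side [289.6 248.7] 0.3 [ 0.5128 -0.2465]
wood_a top [165.6 135.4] 0.88 [0.6632 0.4062]
wood_a top [132.9 288.5] 0.73 [ 0.7626 -0.0992]
brass_ball_center side [235.  178.9] 0.79 [ 0.3674 -0.0572]
brass_ball_center top [252.9 278.2] 0.78 [ 0.3705 -0.0569]
brass_ball_center top [208.  308.4] 0.31 [ 0.5143 -0.159 ]
gauge_block side [285.2 324.8] 0.93 [ 0.6929 -0.2489]
gauge_block top [153.7 327.2] 0.81 [ 0.6968 -0.2319]
gauge_block top [142.2 212.4] 0.39 [0.7425 0.1554]
```

Run:
```python
import cv2
b=cv2.imread("pics/top0.png"); cv2.imwrite("pics/topz2.png",cv2.resize(b[165:250,160:240],None,fx=7,fy=7,interpolation=cv2.INTER_CUBIC))
b=cv2.imread("pics/top0.png"); cv2.imwrite("pics/topz3.png",cv2.resize(b[185:230,270:385],None,fx=6.9,fy=6.9,interpolation=cv2.INTER_CUBIC))
```

```text
(no output)
```

View pics/topz2.png

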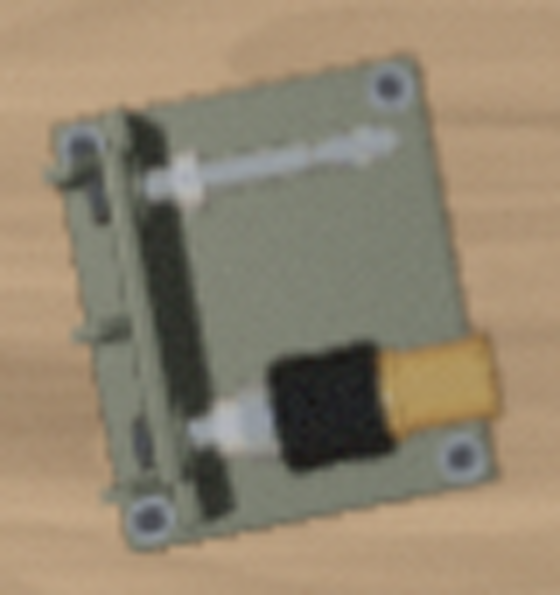

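View pics/topz3.png

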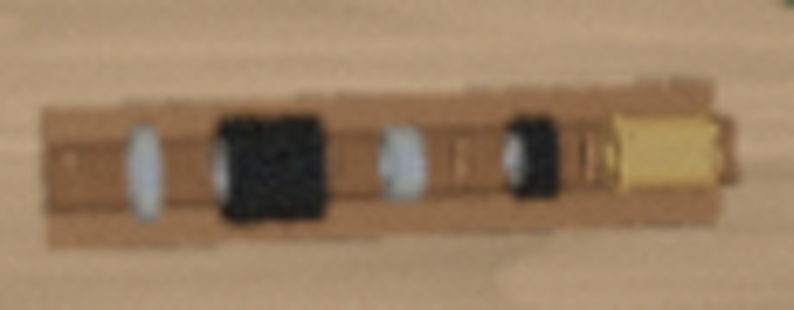

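Run:
```python
from h import *
np.set_printoptions(precision=4,suppress=True)
def z3(x,y): return (185+y/6.9-.4,270+x/6.9-.4)
a=(atz("top",z3(45,108),.006)+atz("top",z3(48,248),.006))/2; b=(atz("top",z3(712,80),.006)+atz("top",z3(717,220),.006))/2
print(a,b,np.degrees(np.arctan2(*(b-a)[[1,0]])))
for n,(x,y,z) in dict(ring=(144,172,.053),roller=(272,167,.06),spacer=(403,161,.051),cap=(668,152,.054)).items(): print(n,atz("top",z3(x,y),z))
def z2(x,y): return (165+y/7-.4,160+x/7-.4)
for n,(x,y,z) in dict(tip=(398,138,.12),root=(140,187,.12),collar=(205,177,.12)).items(): print(n,atz("top",z2(x,y),z))
```

```text
[ 0.5091 -0.0561  0.006 ] [ 0.5162 -0.3863  0.006 ] -88.77196543562648
ring [ 0.5103 -0.0994  0.053 ]
roller [ 0.5114 -0.159   0.06  ]
spacer [ 0.5131 -0.2226  0.051 ]
cap [ 0.5147 -0.349   0.054 ]
tip [0.5912 0.1337 0.12  ]
root [0.5716 0.248  0.12  ]
collar [0.5755 0.2192 0.12  ]
```

```bash
python3 -m pendant '[{"translation":[2,4,0.5],"angular":[0,0,8],"hand":1},{"translation":[3,4,0.5],"angular":[0,0,8],"hand":1},{"translation":[3,4,0.5],"angular":[0,0,8],"hand":1},{"translation":[3,4,0.5],"angular":[0,0,8],"hand":1},{"translation":[3,4,0],"angular":[0,0,8],"hand":1},{"translation":[4,4,0],"angular":[0,0,8],"hand":1},{"translation":[4,4,0],"angular":[0,0,8],"hand":1},{"translation":[4,4,0],"angular":[0,0,8],"hand":1},{"translation":[4,3,0],"angular":[0,0,8],"hand":1},{"translation":[3,2,0],"angular":[0,0,0],"hand":1}]' 40
```

```text
time: 3.7
ee_pos: [0.4826, -0.2445, 0.268]
eef_rot: [0.51, 0.49, -0.509, 0.49]
ft_force: [0.0, -0.9, -0.1]
width: 0.0872
```

```bash
cat > look.py <<'E'
import sys
from h import *
np.set_printoptions(precision=4,suppress=True)
n=sys.argv[1]; s=r.read_state(); M=R.from_quat(s["eef_rot"]).as_matrix(); C=cam("wrist")
save("wrist",n); print("t",s["time"],"tcp",s["ee_pos"],"zaz",np.degrees(np.arctan2(M[1,2],M[0,2])),"q",s["joint_positions"])
Z=dict(spacer=.051,roller=.06,cap=.054,ring_gauge=.053,small_roller=.052,axle=.12,axle_tip=.12,rack=0)
for k in sys.argv[2:]:
    for d in r.mark_of("wrist",k)[:3]: print(k,np.round(d["point"],1),round(d["confidence"],2),atz("wrist",d["point"],Z[k],C))
E
python3 look.py w1 spacer roller cap ring_gauge
```

```text
t 3.7 tcp [ 0.4826 -0.2445  0.268 ] zaz -92.27481947945078 q [ 0.8474  0.1734 -0.5178  1.6327  0.087   1.3574  0.278 ]
spacer [150.6 281.3] 0.81 [ 0.5093 -0.2222  0.051 ]
roller [ 96.6 283.4] 0.56 [ 0.5122 -0.1629  0.06  ]
cap [279.9 355. ] 0.95 [ 0.6001 -0.3916  0.054 ]
cap [251.4 287.1] 0.65 [ 0.5137 -0.3482  0.054 ]
cap [206.9 203.5] 0.56 [ 0.4142 -0.2858  0.054 ]
ring_gauge [ 35.3 277.4] 0.9 [ 0.5076 -0.101   0.053 ]
```

View pics/w1.png

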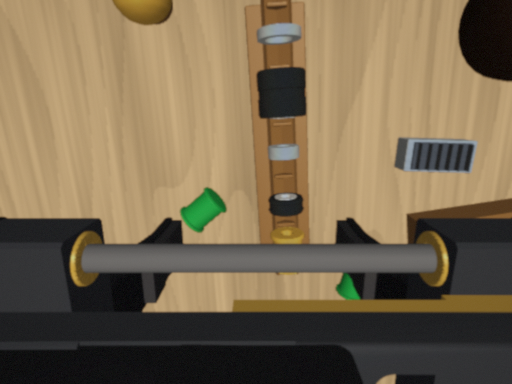

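```bash
python3 -m pendant '[{"translation":[2.9,2.2,-3],"angular":[0,0,3.5],"hand":1},{"translation":[0,0,-4],"angular":[0,0,0],"hand":1},{"translation":[0,0,-4],"angular":[0,0,0],"hand":1},{"translation":[0,0,-2.3],"angular":[0,0,0],"hand":1},{"translation":[0,0,0],"angular":[0,0,0],"hand":1}]'; python3 look.py w2 spacer roller
python3 - <<'E'
from h import *
s=r.read_state();M=R.from_quat(s["eef_rot"]).as_matrix();print(proj("wrist",[s["ee_pos"]+M[:,0]*k for k in(-.01,.006,.025)]))
E
```

```text
time: 4.45
ee_pos: [0.5065, -0.2262, 0.1313]
eef_rot: [0.496, 0.505, -0.498, 0.501]
ft_force: [0.8, -0.7, 0.1]
width: 0.087
t 4.45 tcp [ 0.5065 -0.2262  0.1313] zaz -89.3479941383982 q [ 0.7853  0.3265 -0.5254  1.7607  0.1803  1.1085  0.2124]
spacer [203.  267.1] 0.83 [ 0.5117 -0.2239  0.051 ]
roller [118.  266.9] 0.79 [ 0.5102 -0.1624  0.06  ]
[[265.29452634 259.80161739]
 [249.83690689 259.70785102]
 [235.05576937 259.61820224]]
```

View pics/w2.png

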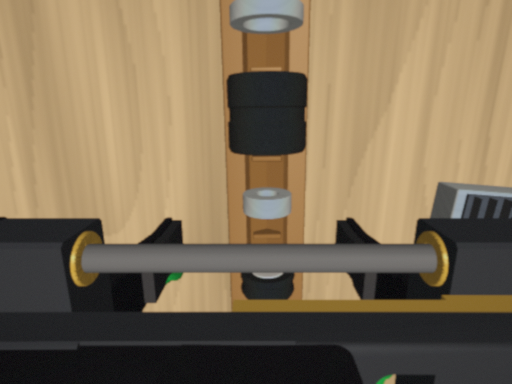

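```bash
python3 -m pendant '[{"translation":[0.5,0.3,0],"angular":[0,0,0.5],"hand":1},{"translation":[0,0,-3],"angular":[0,0,0],"hand":1},{"translation":[0,0,-3],"angular":[0,0,0],"hand":1},{"translation":[0,0,-0.6],"angular":[0,0,0],"hand":1},{"translation":[0,0,0],"angular":[0,0,0],"hand":1},{"translation":[0,0,0],"angular":[0,0,0],"hand":1}]'; python3 look.py w3
```

```text
time: 5.2
ee_pos: [0.5155, -0.2227, 0.0703]
eef_rot: [0.495, 0.505, -0.494, 0.506]
ft_force: [-0.1, -0.8, 0.0]
width: 0.0865
t 5.2 tcp [ 0.5155 -0.2227  0.0703] zaz -88.70515277536839 q [ 0.755   0.4106 -0.5109  1.7988  0.2358  0.9904  0.1723]
```

View pics/w3.png

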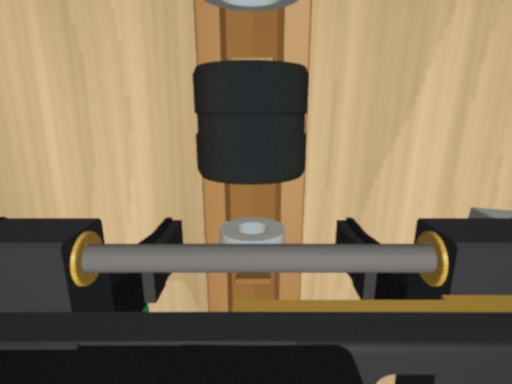

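```bash
python3 -m pendant '[{"translation":[-0.4,0,-0.5],"angular":[0,0,0],"hand":1},{"translation":[0,0,0],"angular":[0,0,0],"hand":1},{"translation":[0,0,0],"angular":[0,0,0],"hand":-1},{"translation":[0,0,0],"angular":[0,0,0],"hand":-1},{"translation":[0,0,0],"angular":[0,0,0],"hand":-1},{"translation":[0,0,0],"angular":[0,0,0],"hand":-1},{"translation":[0,0,0],"angular":[0,0,0],"hand":-1}]' 40
python3 - <<'E'
from bench import r;print(r.read_state())
E
```

```text
time: 5.95
ee_pos: [0.5105, -0.2225, 0.0635]
eef_rot: [0.494, 0.506, -0.494, 0.506]
ft_force: [0.2, 0.3, 0.3]
width: 0.0548
{'time': 5.95, 'joint_positions': array([ 0.757954  ,  0.41189122, -0.50937419,  1.81375931,  0.23780382,
        0.9766105 ,  0.17248986]), 'joint_vel': array([-0.00094806, -0.00022602,  0.00040283, -0.00037403,  0.00180063,
       -0.00181066,  0.00078365]), 'joint_torque': array([ 5.35128376e-03, -5.68733776e+01, -6.64494663e+00, -3.21858966e+01,
       -4.38762701e-02,  5.12349769e-02,  1.33930002e-04]), 'ee_pos': array([ 0.51046163, -0.22245266,  0.06354561]), 'eef_rot': array([ 0.49439003,  0.50553875, -0.49432529,  0.50562   ]), 'ft_force': array([0.24426883, 0.26328435, 0.2689108 ]), 'torque': array([-0.03070794, -0.06649655,  0.06143518]), 'width': 0.05476815627718938}
```

```bash
python3 -m pendant '[{"translation":[0,0,0],"angular":[0,0,0],"hand":-1},{"translation":[0,0,0],"angular":[0,0,0],"hand":-1},{"translation":[0,0,0],"angular":[0,0,0],"hand":-1},{"translation":[0,0,0],"angular":[0,0,0],"hand":-1},{"translation":[0,0,0],"angular":[0,0,0],"hand":-1}]' 40
```

```text
time: 6.45
ee_pos: [0.5113, -0.2225, 0.064]
eef_rot: [0.495, 0.505, -0.494, 0.506]
ft_force: [5.0, -0.1, 1.5]
width: 0.0351
```

```bash
python3 -m pendant '[{"translation":[0,0,4],"angular":[0,0,0],"hand":-1},{"translation":[0,2,4],"angular":[0,0,0],"hand":-1},{"translation":[1,4,4],"angular":[0,0,3],"hand":-1},{"translation":[1,4,2],"angular":[0,0,4],"hand":-1},{"translation":[1,4,1],"angular":[0,0,3],"hand":-1},{"translation":[1,4,0],"angular":[0,0,0],"hand":-1},{"translation":[1,4,0],"angular":[0,0,0],"hand":-1}]' 40
python3 - <<'E'
from h import *
np.set_printoptions(precision=4,suppress=True)
def z2(x,y): return (165+y/7-.4,160+x/7-.4)
p=[atz("top",z2(*q),.016)[:2] for q in((55,125),(410,55),(492,478),(130,548))]
p=np.array(p); print(p)
for i in range(4):
    d=p[(i+1)%4]-p[i]; print(np.linalg.norm(d),np.degrees(np.arctan2(d[1],d[0])))
th=np.radians(np.mean([np.degrees(np.arctan2(*(p[1]-p[0])[::-1])),np.degrees(np.arctan2(*(p[2]-p[3])[::-1])), np.degrees(np.arctan2(*(p[2]-p[1])[::-1]))+90,np.degrees(np.arctan2(*(p[3]-p[0])[::-1]))+90]))
print("yaw",np.degrees(th),((np.degrees(th)+180)%360)-180)
E
python3 look.py w4 axle axle_tip
```

```text
time: 7.15
ee_pos: [0.5586, -0.0066, 0.2083]
eef_rot: [0.448, 0.547, -0.449, 0.547]
ft_force: [-0.0, -0.6, 0.2]
width: 0.035
[[0.6092 0.3085]
 [0.6398 0.1373]
 [0.437  0.1006]
 [0.4067 0.2734]]
0.1740067952235287 -79.84976824077923
0.20610440387230072 -169.76242416686046
0.1753922941427653 99.96419304846923
0.2055374558428443 9.851850366549872
yaw -79.94903724815515 -79.94903724815515
t 7.15 tcp [ 0.5586 -0.0066  0.2083] zaz -78.75315920642093 q [ 0.5163  0.2854 -0.6902  1.6631  0.19    1.2625 -0.0159]
```

View pics/w4.png

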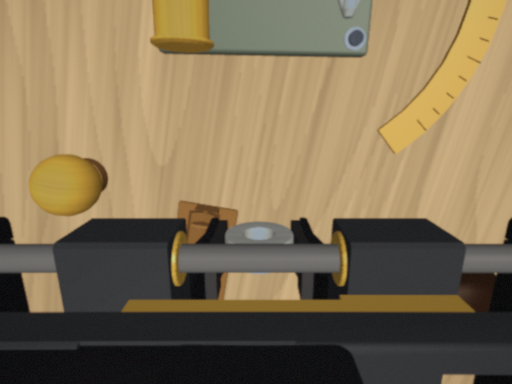

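```bash
python3 -m pendant '[{"translation":[0,4,0],"angular":[0,0,-1.2],"hand":-1},{"translation":[1,4,0],"angular":[-1.45,8.2,0],"hand":-1},{"translation":[1,1.6,0],"angular":[-1.45,8.2,0],"hand":-1},{"translation":[1,0,0],"angular":[-1.45,8.2,0],"hand":-1},{"translation":[1,0,0],"angular":[-1.45,8.2,0],"hand":-1},{"translation":[0.2,0,0],"angular":[-1.45,8.2,0],"hand":-1},{"translation":[0,0,0],"angular":[-1.45,8.2,0],"hand":-1},{"translation":[0,0,0],"angular":[0,0,0],"hand":-1},{"translation":[0,0,0],"angular":[0,0,0],"hand":-1}]' 40
cat > pose.py <<'E'
from h import *
np.set_printoptions(precision=4,suppress=True)
s=r.read_state();M=R.from_quat(s["eef_rot"]).as_matrix()
a=np.array([np.cos(np.radians(-80)),np.sin(np.radians(-80)),0]);b=np.array([-a[1],a[0],0])
print("t",s["time"],"tcp",s["ee_pos"],"q",s["joint_positions"],"f",s["ft_force"],"tq",s["torque"],"w",s["width"])
d=M[:,0]; print("tilt",np.degrees(np.arctan2(-d@b,-d[2])),"d.a",d@a,"rest-frame x",d, "toolz az",np.degrees(np.arctan2(M[1,2],M[0,2])),"toolz z",M[2,2])
E
python3 pose.py; python3 look.py w5 axle axle_tip
```

```text
time: 8.2
ee_pos: [0.5876, 0.0835, 0.1837]
eef_rot: [0.238, 0.665, -0.612, 0.356]
ft_force: [0.0, -0.0, -0.1]
width: 0.0354
t 8.2 tcp [0.5876 0.0835 0.1837] q [-0.0905  0.8381 -0.2331  0.9989  0.1023  2.0187 -0.1171] f [ 0.0307 -0.0013 -0.0626] tq [ 0.1771 -0.9304 -0.0831] w 0.035415109811281986
tilt 40.13190898024854 d.a 0.0074836219757826545 rest-frame x [-0.6334 -0.1193 -0.7645] toolz az -79.46282860821547 toolz z 0.0018843100142135194
t 8.2 tcp [0.5876 0.0835 0.1837] zaz -79.46282860821547 q [-0.0905  0.8381 -0.2331  0.9989  0.1023  2.0187 -0.1171]
axle_tip [148.5 344.9] 0.71 [0.5902 0.1319 0.12  ]
axle_tip [225.8 190.9] 0.58 [0.4578 0.0201 0.12  ]
```

View pics/w5.png

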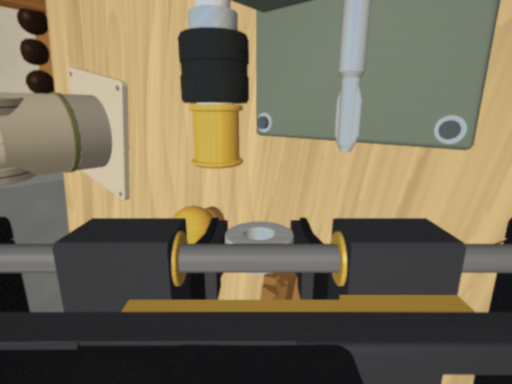

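```bash
python3 -m pendant '[{"translation":[1,1,-2],"angular":[0,0,0],"hand":-1},{"translation":[0.9,0.9,-1.5],"angular":[0,0,0],"hand":-1},{"translation":[0,0,0],"angular":[0,0,0],"hand":-1},{"translation":[0,0,0],"angular":[0,0,0],"hand":-1}]' 40;python3 pose.py
```

```text
time: 8.75
ee_pos: [0.6066, 0.1028, 0.1495]
eef_rot: [0.238, 0.666, -0.611, 0.356]
ft_force: [0.4, -0.1, 1.0]
width: 0.0351
t 8.75 tcp [0.6066 0.1028 0.1495] q [-0.1172  0.9185 -0.2306  0.9314  0.0999  2.0038 -0.1319] f [ 0.38   -0.1048  0.9949] tq [ 0.1516 -1.0016 -0.0099] w 0.03507015005056337
tilt 40.106414943944756 d.a 0.004980306697095401 rest-frame x [-0.6335 -0.1168 -0.7648] toolz az -79.45929431570667 toolz z -0.0014371794385172887
```

```bash
python3 -m pendant '[{"translation":[0.2,0.2,-1],"angular":[-0.35,2,0],"hand":-1},{"translation":[0,0,-1],"angular":[-0.52,3,-0.5],"hand":-1},{"translation":[0,0,0],"angular":[0,0,0],"hand":-1},{"translation":[0,0,0],"angular":[0,0,0],"hand":-1}]' 40;python3 pose.py; python3 look.py w6 axle axle_tip
```

```text
time: 9.15
ee_pos: [0.6065, 0.1036, 0.1307]
eef_rot: [0.216, 0.673, -0.624, 0.332]
ft_force: [1.1, 0.4, -0.8]
width: 0.0351
t 9.15 tcp [0.6065 0.1036 0.1307] q [-0.216   0.9819 -0.022   0.8828 -0.0241  2.0472 -0.0596] f [ 1.0812  0.3522 -0.8123] tq [ 0.1734 -1.0097  0.0365] w 0.035110613468611544
tilt 44.18855610867856 d.a 0.0029126496230250493 rest-frame x [-0.6859 -0.1239 -0.717 ] toolz az -79.76897079932775 toolz z 0.00014238916003241064
t 9.15 tcp [0.6065 0.1036 0.1307] zaz -79.76897079932775 q [-0.216   0.9819 -0.022   0.8828 -0.0241  2.0472 -0.0596]
axle_tip [187.  257.6] 0.82 [0.5897 0.1318 0.12  ]
```

View pics/w6.png

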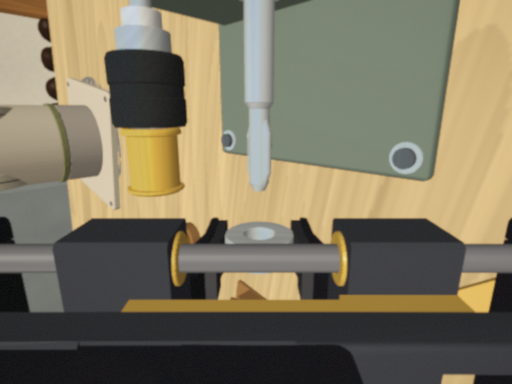

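Run:
```python
import cv2
b=cv2.imread("pics/w6.png"); cv2.imwrite("pics/w6z.png",cv2.resize(b[0:275,205:315],None,fx=5,fy=5,interpolation=cv2.INTER_CUBIC)[0:1375]); 
z=cv2.resize(b[80:280,205:315],None,fx=3,fy=3,interpolation=cv2.INTER_CUBIC);cv2.imwrite("pics/w6a.png",z)
z=cv2.resize(b[0:120,205:315],None,fx=5,fy=5,interpolation=cv2.INTER_CUBIC);cv2.imwrite("pics/w6b.png",z)
```

```text
(no output)
```

View pics/w6a.png

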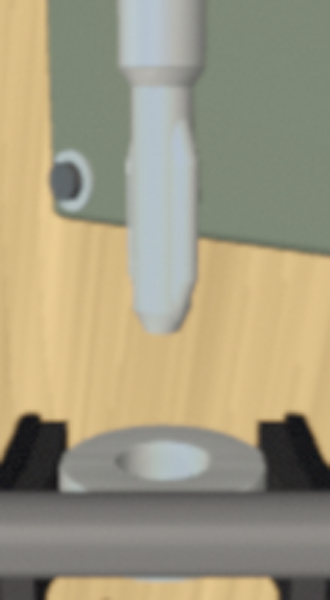

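View pics/w6b.png

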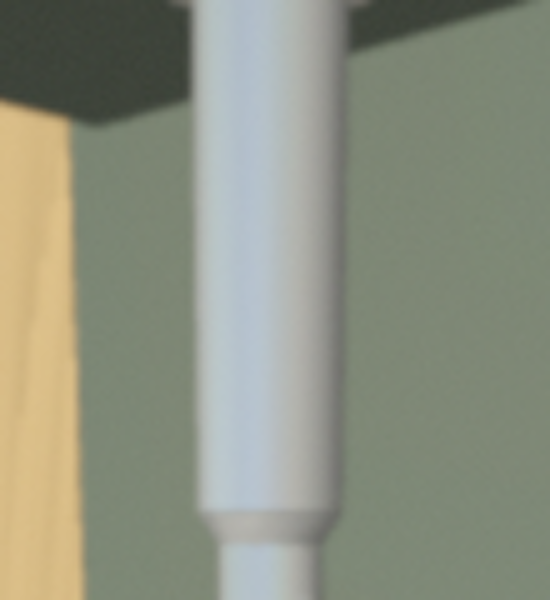

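```bash
cat > fit.py <<'E'
from h import *
from scipy.optimize import least_squares
np.set_printoptions(precision=4,suppress=True)
a=np.array([np.cos(np.radians(-80)),np.sin(np.radians(-80)),0]);b=np.array([-a[1],a[0],0]);zz=np.array([0,0,1.])
def fit(meas,tip0=np.array([.592,.1345,.12])):
    # meas: list of (x_on_axle, radius, row_side, col_left, col_right)
    C=cam("wrist"); o=-C[2].T@C[3]
    def res(p):
        tip=tip0+p[0]*a+p[1]*b+p[2]*zz; out=[]
        for x,rad,row,cl,cr in meas:
            P=tip+(x-.119)*a; v=P-o; n=np.cross(v,a); n/=np.linalg.norm(n)
            q=proj("wrist",[P+rad*n,P-rad*n],C); q=q[np.argsort(q[:,1])]
            if row is not None: out+= [q[:,0].mean()-row]
            if cl is not None: out+=[q[0,1]-cl,q[1,1]-cr]
        return out
    s=least_squares(res,[0,0,0]); 
    return tip0+s.x[0]*a+s.x[1]*b+s.x[2]*zz,s
E
python3 - <<'E'
from fit import *
m=[(.076,.007,102.6,245,273.2),(.079,.005,108.6,205+219/5,205+322/5),(.119,.0035,187.,None,None)]
T,s=fit(m); print(T,s.x,s.fun)
m2=[m[0][:2]+(102.6,None,None),m[1],m[2]];T,s=fit(m2);print(T,s.fun)
st=r.read_state();M=R.from_quat(st["eef_rot"]).as_matrix();P=st["ee_pos"]+.013*M[:,0]
print("part",P)
for h in(.010,.013,.016):
    Q=st["ee_pos"]+h*M[:,0]; print(h,proj("wrist",[Q-.007*a,Q-.007*a+.018*M[:,1]]))
e=T-P; print("along a,b,z",e@a,e@b,e[2]," depth",e@M[:,0]," jaw",e@M[:,1])
E
```

```text
[0.587  0.1309 0.1165] [ 0.0026 -0.0055 -0.0035] [-0.1541 -0.0784  0.112   0.1474  0.1955 -0.2292  0.008 ]
[0.5871 0.131  0.1166] [-0.1719  0.1336  0.2059 -0.2059  0.0418]
part [0.5976 0.1029 0.1216]
0.01 [[234.3237 259.2191]
 [234.3209 294.1981]]
0.013 [[232.0738 259.2132]
 [232.0706 293.559 ]]
0.016 [[229.9038 259.2075]
 [229.9004 292.9426]]
along a,b,z -0.02947144881030733 -0.005447881031382551 -0.0050337352717109984  depth 0.007379462445116122  jaw -0.00023572582975629522
```

```bash
python3 -m pendant '[{"translation":[-0.16,-0.03,-0.16],"angular":[0,0,-0.2],"hand":-1},{"translation":[-0.17,0.98,0],"angular":[0,0,0],"hand":-1},{"translation":[-0.17,0.98,0],"angular":[0,0,0],"hand":-1},{"translation":[0,0,0],"angular":[0,0,0],"hand":-1},{"translation":[0,0,0],"angular":[0,0,0],"hand":-1}]' 40;python3 pose.py; python3 look.py w7
python3 - <<'E'
import cv2
b=cv2.imread("pics/w7.png"); z=cv2.resize(b[100:290,190:330],None,fx=4,fy=4,interpolation=cv2.INTER_CUBIC)[:600];cv2.imwrite("pics/w7a.png",z)
E
```

```text
time: 9.8
ee_pos: [0.6011, 0.1239, 0.1279]
eef_rot: [0.216, 0.674, -0.624, 0.331]
ft_force: [0.5, -0.9, -0.2]
width: 0.0353
t 9.8 tcp [0.6011 0.1239 0.1279] q [-0.2378  0.9817 -0.0263  0.8901 -0.0433  2.0407 -0.0883] f [ 0.4975 -0.8613 -0.1651] tq [ 0.1233 -0.9993  0.0271] w 0.03526011024874832
tilt 44.3083920122077 d.a 8.289078310232382e-05 rest-frame x [-0.6879 -0.1214 -0.7156] toolz az -79.8985615740567 toolz z -0.0016123626835260196
t 9.8 tcp [0.6011 0.1239 0.1279] zaz -79.8985615740567 q [-0.2378  0.9817 -0.0263  0.8901 -0.0433  2.0407 -0.0883]
```

View pics/w7a.png

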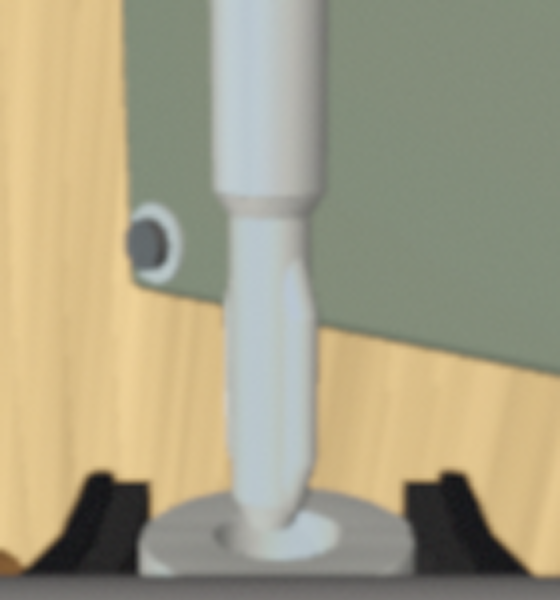

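```bash
python3 -m pendant '[{"translation":[-0.04,0,0.12],"angular":[0,0,0],"hand":-1},{"translation":[-0.09,0.49,0],"angular":[0,0,0],"hand":-1},{"translation":[0,0,0],"angular":[0,0,0],"hand":-1},{"translation":[0,0,0],"angular":[0,0,0],"hand":-1}]' 40;python3 pose.py; python3 look.py w8
python3 - <<'E'
import cv2
b=cv2.imread("pics/w8.png"); z=cv2.resize(b[100:290,190:330],None,fx=4,fy=4,interpolation=cv2.INTER_CUBIC)[:600];cv2.imwrite("pics/w8a.png",z)
E
```

```text
time: 10.25
ee_pos: [0.5999, 0.1283, 0.1291]
eef_rot: [0.217, 0.674, -0.625, 0.33]
ft_force: [-0.8, -0.1, -1.4]
width: 0.035
t 10.25 tcp [0.5999 0.1283 0.1291] q [-0.2429  0.9797 -0.0266  0.8909 -0.0479  2.0413 -0.0951] f [-0.8323 -0.1371 -1.4442] tq [ 0.1397 -0.9889 -0.0295] w 0.03501744220350339
tilt 44.30321785463771 d.a -0.0004314638085962161 rest-frame x [-0.6879 -0.1209 -0.7157] toolz az -79.94913677118352 toolz z -0.0014692905148420837
t 10.25 tcp [0.5999 0.1283 0.1291] zaz -79.94913677118352 q [-0.2429  0.9797 -0.0266  0.8909 -0.0479  2.0413 -0.0951]
```

View pics/w8a.png

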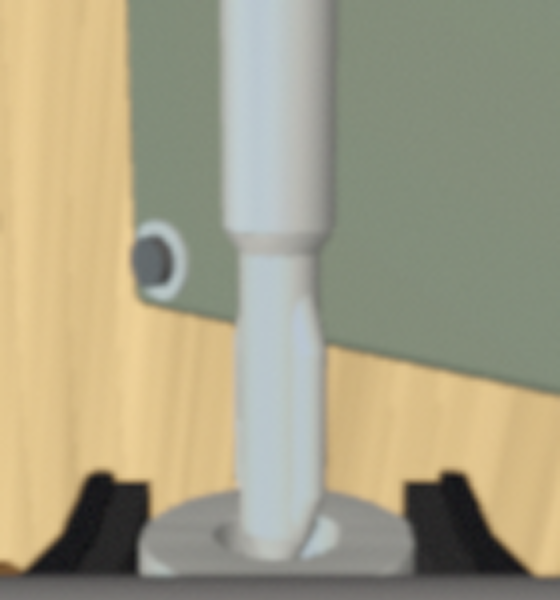

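```bash
python3 -m pendant '[{"translation":[-0.09,0.49,0],"angular":[0,0,0],"hand":-1},{"translation":[-0.09,0.49,0],"angular":[0,0,0],"hand":-1},{"translation":[-0.09,0.49,0],"angular":[0,0,0],"hand":-1},{"translation":[0,0,0],"angular":[0,0,0],"hand":-1},{"translation":[0,0,0],"angular":[0,0,0],"hand":-1}]' 40;python3 pose.py; python3 look.py w9
python3 - <<'E'
import cv2
b=cv2.imread("pics/w9.png"); z=cv2.resize(b[100:290,190:330],None,fx=4,fy=4,interpolation=cv2.INTER_CUBIC)[:600];cv2.imwrite("pics/w9a.png",z)
E
```

```text
time: 10.8
ee_pos: [0.5972, 0.143, 0.1291]
eef_rot: [0.217, 0.674, -0.625, 0.33]
ft_force: [0.7, -0.6, -0.6]
width: 0.0357
t 10.8 tcp [0.5972 0.143  0.1291] q [-0.2585  0.9809 -0.0316  0.8886 -0.0586  2.0411 -0.116 ] f [ 0.7189 -0.6302 -0.5976] tq [ 0.1567 -0.9897  0.0033] w 0.03566558533288392
tilt 44.302951587028886 d.a -0.0002658186417906842 rest-frame x [-0.6879 -0.121  -0.7157] toolz az -79.94215403907293 toolz z -0.0013567628909540719
t 10.8 tcp [0.5972 0.143  0.1291] zaz -79.94215403907293 q [-0.2585  0.9809 -0.0316  0.8886 -0.0586  2.0411 -0.116 ]
```

View pics/w9a.png

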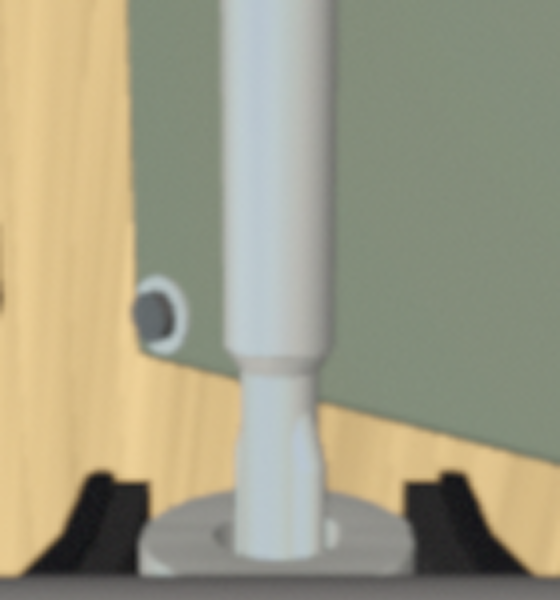

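```bash
python3 -m pendant '[{"translation":[-0.1,0.49,0],"angular":[0,0,0],"hand":-1},{"translation":[-0.1,0.49,0],"angular":[0,0,0],"hand":-1},{"translation":[-0.09,0.49,0],"angular":[0,0,0],"hand":-1},{"translation":[-0.09,0.49,0],"angular":[0,0,0],"hand":-1},{"translation":[0,0,0],"angular":[0,0,0],"hand":-1},{"translation":[0,0,0],"angular":[0,0,0],"hand":-1}]' 40;python3 pose.py; python3 look.py w10
python3 - <<'E'
import cv2
b=cv2.imread("pics/w10.png"); z=cv2.resize(b[100:290,190:330],None,fx=4,fy=4,interpolation=cv2.INTER_CUBIC)[:600];cv2.imwrite("pics/w10a.png",z)
E
```

```text
time: 11.45
ee_pos: [0.5934, 0.1626, 0.1291]
eef_rot: [0.217, 0.674, -0.625, 0.33]
ft_force: [-0.2, -0.2, -0.3]
width: 0.0355
t 11.45 tcp [0.5934 0.1626 0.1291] q [-0.2791  0.9831 -0.0382  0.8845 -0.0732  2.0408 -0.1439] f [-0.2335 -0.1771 -0.2896] tq [ 0.1652 -0.9609 -0.0276] w 0.03552360164242793
tilt 44.301163086588815 d.a -0.0003672719914001156 rest-frame x [-0.6879 -0.1209 -0.7157] toolz az -79.94735960880662 toolz z -0.001409783562964867
t 11.45 tcp [0.5934 0.1626 0.1291] zaz -79.94735960880662 q [-0.2791  0.9831 -0.0382  0.8845 -0.0732  2.0408 -0.1439]
```

View pics/w10.png

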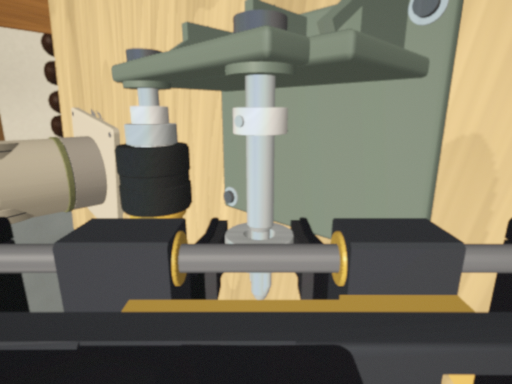

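View pics/w10a.png

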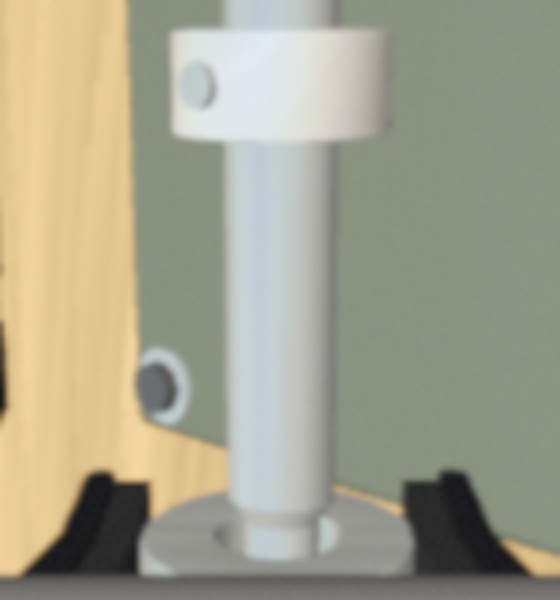

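```bash
python3 -m pendant '[{"translation":[-0.09,0.49,0],"angular":[0,0,0],"hand":-1},{"translation":[0,0,0],"angular":[0,0,0],"hand":-1},{"translation":[0,0,0],"angular":[0,0,0],"hand":-1}]' 40;python3 -m pendant '[{"translation":[-0.09,0.49,0],"angular":[0,0,0],"hand":-1},{"translation":[0,0,0],"angular":[0,0,0],"hand":-1},{"translation":[0,0,0],"angular":[0,0,0],"hand":-1}]' 40; python3 look.py w11
python3 - <<'E'
import cv2
b=cv2.imread("pics/w11.png"); z=cv2.resize(b[100:290,190:330],None,fx=4,fy=4,interpolation=cv2.INTER_CUBIC)[:600];cv2.imwrite("pics/w11a.png",z)
E
```

```text
time: 11.8
ee_pos: [0.5925, 0.1674, 0.1291]
eef_rot: [0.217, 0.674, -0.625, 0.33]
ft_force: [-0.0, 1.2, -1.2]
width: 0.0354
time: 12.1
ee_pos: [0.5916, 0.1724, 0.1291]
eef_rot: [0.217, 0.674, -0.625, 0.33]
ft_force: [0.8, 0.3, -0.2]
width: 0.0355
t 12.1 tcp [0.5916 0.1724 0.1291] zaz -79.9469635445829 q [-0.2895  0.985  -0.0415  0.8811 -0.0805  2.041  -0.1579]
```

View pics/w11a.png

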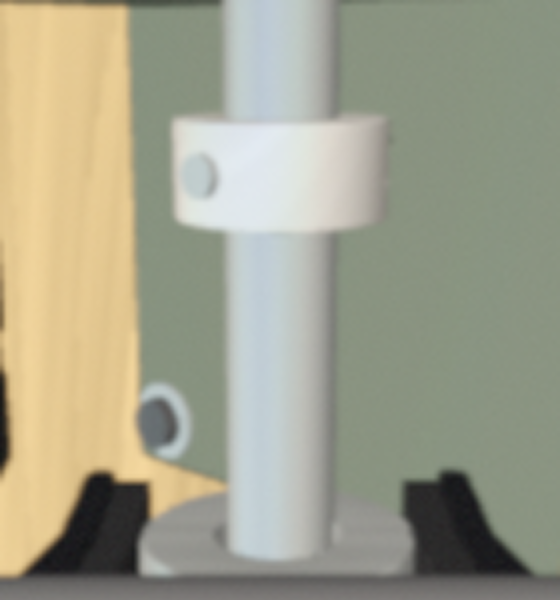

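```bash
python3 -m pendant '[{"translation":[-0.09,0.49,0],"angular":[0,0,0],"hand":-1},{"translation":[-0.09,0.49,0],"angular":[0,0,0],"hand":-1},{"translation":[-0.09,0.49,0],"angular":[0,0,0],"hand":-1},{"translation":[-0.05,0.3,0],"angular":[0,0,0],"hand":-1},{"translation":[0,0,0],"angular":[0,0,0],"hand":-1},{"translation":[0,0,0],"angular":[0,0,0],"hand":-1}]' 40; python3 look.py w12 axle
python3 - <<'E'
import cv2
b=cv2.imread("pics/w12.png"); z=cv2.resize(b[60:290,150:350],None,fx=3,fy=3,interpolation=cv2.INTER_CUBIC)[:600];cv2.imwrite("pics/w12a.png",z)
E
```

```text
time: 12.75
ee_pos: [0.5884, 0.1899, 0.1291]
eef_rot: [0.217, 0.674, -0.625, 0.33]
ft_force: [0.4, -0.4, -1.4]
width: 0.0356
t 12.75 tcp [0.5884 0.1899 0.1291] zaz -79.9568679121749 q [-0.3083  0.9894 -0.0465  0.8732 -0.0937  2.042  -0.1827]
axle [131.7 259.9] 0.96 [0.5699 0.2464 0.12  ]
```

View pics/w12.png

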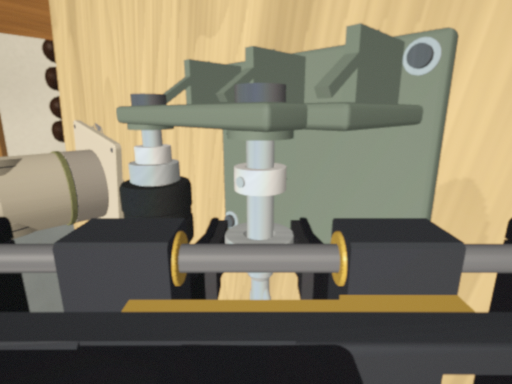

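```bash
python3 -m pendant '[{"translation":[0,0,0],"angular":[0,0,0],"hand":-0.1},{"translation":[0,0,0],"angular":[0,0,0],"hand":-0.1},{"translation":[0,0,0],"angular":[0,0,0],"hand":-0.1}]' 40; python3 look.py w13
python3 - <<'E'
import cv2
b=cv2.imread("pics/w13.png"); z=cv2.resize(b[60:290,150:350],None,fx=3,fy=3,interpolation=cv2.INTER_CUBIC)[:600];cv2.imwrite("pics/w13a.png",z)
E
```

```text
time: 13.15
ee_pos: [0.5885, 0.1898, 0.1292]
eef_rot: [0.217, 0.674, -0.625, 0.33]
ft_force: [0.2, 0.7, -0.8]
width: 0.0389
t 13.15 tcp [0.5885 0.1898 0.1292] zaz -79.97258650050703 q [-0.3081  0.9893 -0.0465  0.8732 -0.0937  2.042  -0.1827]
```

View pics/w13a.png

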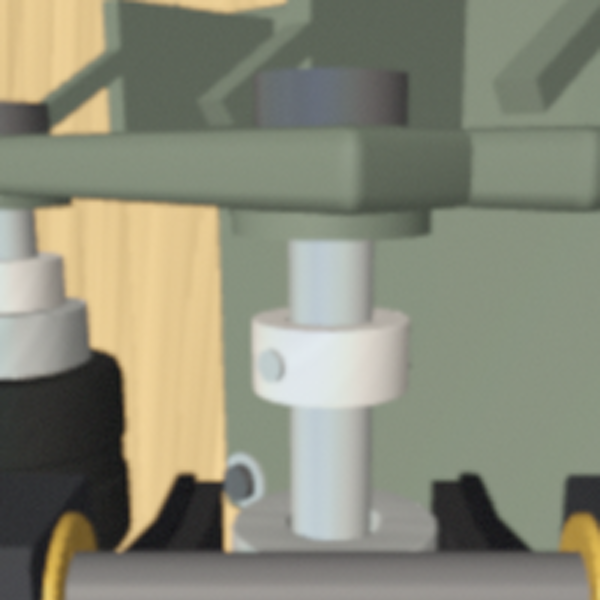

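```bash
python3 -m pendant '[{"translation":[1.4,0.25,1.4],"angular":[0,0,0],"hand":-0.1},{"translation":[2,0.35,2.1],"angular":[0,0,0],"hand":0.1},{"translation":[2,-0.5,2.5],"angular":[0,0,0],"hand":0.3},{"translation":[0,-2,4],"angular":[0,0,0],"hand":1},{"translation":[0,0,0],"angular":[0,0,0],"hand":1}]' 40;python3 pose.py; python3 look.py w14 spacer
python3 - <<'E'
import cv2
from h import save
save("side","s1");b=cv2.imread("pics/s1.png"); cv2.imwrite("pics/s1z.png",cv2.resize(b[100:200,180:310],None,fx=6,fy=6,interpolation=cv2.INTER_CUBIC))
E
```

```text
time: 13.7
ee_pos: [0.5964, 0.1574, 0.2011]
eef_rot: [0.249, 0.665, -0.61, 0.352]
ft_force: [0.1, -0.2, 0.3]
width: 0.0632
t 13.7 tcp [0.5964 0.1574 0.2011] q [-0.3138  0.8673  0.0562  0.9019 -0.1256  2.0584 -0.1144] f [ 0.1294 -0.1656  0.3483] tq [ 0.121  -0.8383  0.0177] w 0.06316969635321605
tilt 39.504891899070266 d.a -0.012410149498525891 rest-frame x [-0.6286 -0.0982 -0.7715] toolz az -80.58762919303412 toolz z -0.007628677663961622
t 13.7 tcp [0.5964 0.1574 0.2011] zaz -80.58762919303412 q [-0.3138  0.8673  0.0562  0.9019 -0.1256  2.0584 -0.1144]
spacer [165.1 322.8] 0.57 [0.5469 0.1697 0.051 ]
```

View pics/w14.png

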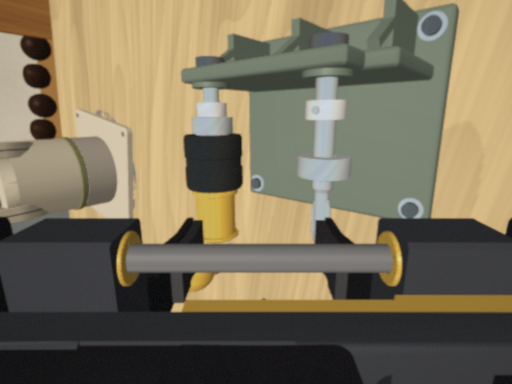

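View pics/s1z.png

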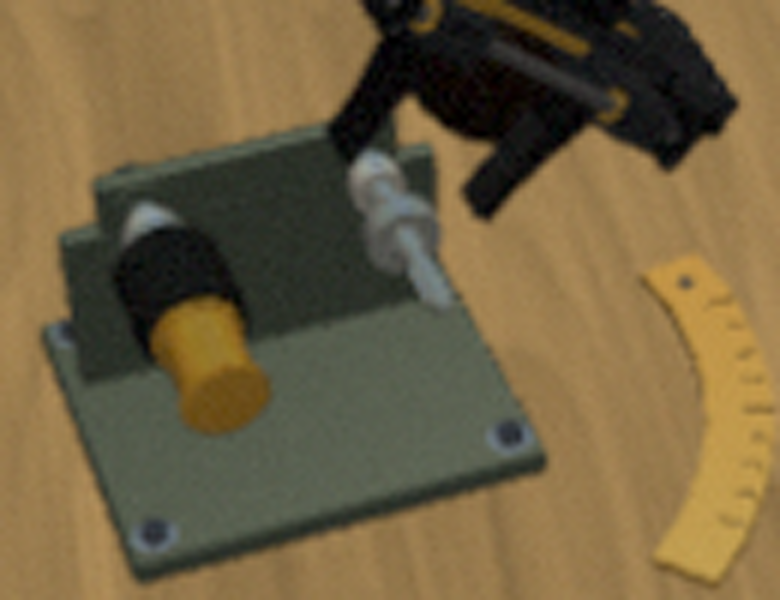

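```bash
python3 -m pendant '[{"translation":[0,-4,1],"angular":[1.37,-7.78,0],"hand":1},{"translation":[-1,-4,1],"angular":[1.37,-7.78,0],"hand":1},{"translation":[-1.5,-4,0],"angular":[1.37,-7.78,0],"hand":1},{"translation":[-1.5,-4,0],"angular":[1.37,-7.78,0],"hand":1},{"translation":[-1.5,-4,0],"angular":[1.37,-7.78,0],"hand":1},{"translation":[-1,-4,-1],"angular":[0,0,-4],"hand":1},{"translation":[-1,-4,-2],"angular":[0,0,-4],"hand":1},{"translation":[-1,-3.9,-3],"angular":[0,0,0],"hand":1},{"translation":[0,0,-2],"angular":[0,0,0],"hand":1},{"translation":[0,0,0],"angular":[0,0,0],"hand":1}]' 40;python3 pose.py; python3 look.py w15 roller cap
```

```text
time: 14.85
ee_pos: [0.5074, -0.1581, 0.132]
eef_rot: [0.49, 0.516, -0.492, 0.501]
ft_force: [0.5, 1.6, -0.2]
width: 0.0868
t 14.85 tcp [ 0.5074 -0.1581  0.132 ] q [ 0.0391  0.2373  0.2062  1.8427 -0.0629  1.0862  0.3043] f [ 0.529   1.6445 -0.1631] tq [ 0.0518 -0.1139  0.0133] w 0.08683720406647688
tilt 0.8236748265779577 d.a -0.014561897678926685 rest-frame x [-0.0167  0.0118 -0.9998] toolz az -88.04147068816224 toolz z -0.012409603287090731
t 14.85 tcp [ 0.5074 -0.1581  0.132 ] zaz -88.04147068816224 q [ 0.0391  0.2373  0.2062  1.8427 -0.0629  1.0862  0.3043]
roller [216.5 268.1] 0.56 [ 0.5127 -0.1625  0.06  ]
```

View pics/w15.png

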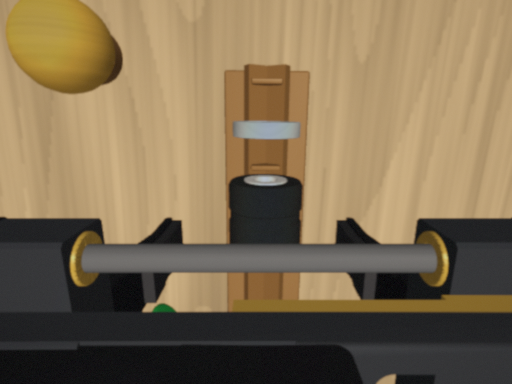

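```bash
python3 -m pendant '[{"translation":[0.35,-0.3,-1.5],"angular":[-0.68,-0.96,-0.75],"hand":1},{"translation":[0,0,-2],"angular":[0,0,0],"hand":1},{"translation":[0,0,-2],"angular":[0,0,0],"hand":1},{"translation":[0,0,0],"angular":[0,0,0],"hand":1},{"translation":[0,0,0],"angular":[0,0,0],"hand":1}]' 40;python3 pose.py
```

```text
time: 15.5
ee_pos: [0.514, -0.1603, 0.0811]
eef_rot: [0.495, 0.504, -0.493, 0.508]
ft_force: [-0.1, -0.6, 0.0]
width: 0.0871
t 15.5 tcp [ 0.514  -0.1603  0.0811] q [ 0.0416  0.298   0.202   1.8889 -0.073   0.9548  0.3007] f [-0.0809 -0.5566  0.0224] tq [-0.0329 -0.0994 -0.009 ] w 0.0871220005775242
tilt -0.3739586487524857 d.a 0.0021967138487071105 rest-frame x [ 0.0068 -0.001  -1.    ] toolz az -88.62399629196014 toolz z 0.0011932223954375099
```

```bash
python3 -m pendant '[{"translation":[-0.3,-0.07,-0.5],"angular":[0,0.4,-0.2],"hand":1},{"translation":[0,0,0],"angular":[0,0,0],"hand":0.4},{"translation":[0,0,0],"angular":[0,0,0],"hand":-1},{"translation":[0,0,0],"angular":[0,0,0],"hand":-1},{"translation":[0,0,0],"angular":[0,0,0],"hand":-1},{"translation":[0,0,0],"angular":[0,0,0],"hand":-1},{"translation":[0,0,0],"angular":[0,0,0],"hand":-1},{"translation":[0,0,0],"angular":[0,0,0],"hand":-1}]' 40;python3 pose.py
```

```text
time: 16.3
ee_pos: [0.5105, -0.1617, 0.0752]
eef_rot: [0.495, 0.505, -0.496, 0.505]
ft_force: [2.7, -0.6, -0.4]
width: 0.0517
t 16.3 tcp [ 0.5105 -0.1617  0.0752] q [ 0.0434  0.305   0.2033  1.895  -0.0732  0.9488  0.2996] f [ 2.6811 -0.6265 -0.3563] tq [-0.0725 -0.5314 -0.002 ] w 0.05166888456026908
tilt 0.02895656647518678 d.a 0.0010962617391639025 rest-frame x [-0.0003 -0.0012 -1.    ] toolz az -88.89572407357755 toolz z 0.0011612266889243772
```

```bash
python3 -m pendant '[{"translation":[0,0,4],"angular":[0,0,0],"hand":-1},{"translation":[0,1,4],"angular":[0,0,0],"hand":-1},{"translation":[1,4,2],"angular":[0,0,3],"hand":-1},{"translation":[1.5,4,0],"angular":[0,0,3],"hand":-1},{"translation":[1.5,4,0],"angular":[0,0,3],"hand":-1},{"translation":[1.5,4,0],"angular":[0,0,0],"hand":-1},{"translation":[1.5,4,0],"angular":[-1.37,7.78,0],"hand":-1},{"translation":[1.5,3,0],"angular":[-1.37,7.78,0],"hand":-1},{"translation":[1,0,0],"angular":[-1.37,7.78,0],"hand":-1},{"translation":[0,0,-1],"angular":[-1.37,7.78,0],"hand":-1},{"translation":[0,0,-1],"angular":[-1.2,6.9,0],"hand":-1},{"translation":[0,0,0],"angular":[0,0,0],"hand":-1}]' 40;python3 pose.py
```

```text
time: 17.5
ee_pos: [0.6032, 0.0784, 0.1461]
eef_rot: [0.243, 0.664, -0.611, 0.356]
ft_force: [-0.9, -0.4, -4.1]
width: 0.0515
t 17.5 tcp [0.6032 0.0784 0.1461] q [-0.2355  0.8854  0.0764  0.9892 -0.0565  1.9605  0.0087] f [-0.8673 -0.438  -4.0561] tq [ 0.1594 -1.1721  0.0067] w 0.0515279040244343
tilt 39.61668882928072 d.a 0.0012482705225362236 rest-frame x [-0.6277 -0.112  -0.7703] toolz az -79.86074999380862 toolz z -0.0003913307634174912
```

```bash
python3 -m pendant '[{"translation":[0.35,0.6,-1.2],"angular":[-0.4,2.3,0],"hand":-1},{"translation":[0,0.9,-0.3],"angular":[-0.4,2.3,0],"hand":-1},{"translation":[0,0,0],"angular":[0,0,0],"hand":-1},{"translation":[0,0,0],"angular":[0,0,0],"hand":-1}]' 40;python3 pose.py; python3 look.py w16 axle_tip
python3 - <<'E'
import cv2
b=cv2.imread("pics/w16.png"); z=cv2.resize(b[100:300,170:350],None,fx=3,fy=3,interpolation=cv2.INTER_CUBIC)[:600];cv2.imwrite("pics/w16a.png",z)
E
```

```text
time: 17.9
ee_pos: [0.609, 0.0932, 0.1412]
eef_rot: [0.223, 0.671, -0.621, 0.337]
ft_force: [0.4, -0.3, -1.5]
width: 0.0513
t 17.9 tcp [0.609  0.0932 0.1412] q [-0.2482  0.9601  0.0781  0.8963 -0.0736  2.0393 -0.0085] f [ 0.4351 -0.2601 -1.5066] tq [ 0.1737 -1.1212 -0.0163] w 0.05134425430699792
tilt 43.09071971980732 d.a 0.00072138962759594 rest-frame x [-0.6727 -0.1193 -0.7303] toolz az -79.88733483512229 toolz z -0.0008516712785868047
t 17.9 tcp [0.609  0.0932 0.1412] zaz -79.88733483512229 q [-0.2482  0.9601  0.0781  0.8963 -0.0736  2.0393 -0.0085]
axle_tip [161.9 271. ] 0.8 [0.5904 0.133  0.12  ]
```

View pics/w16a.png

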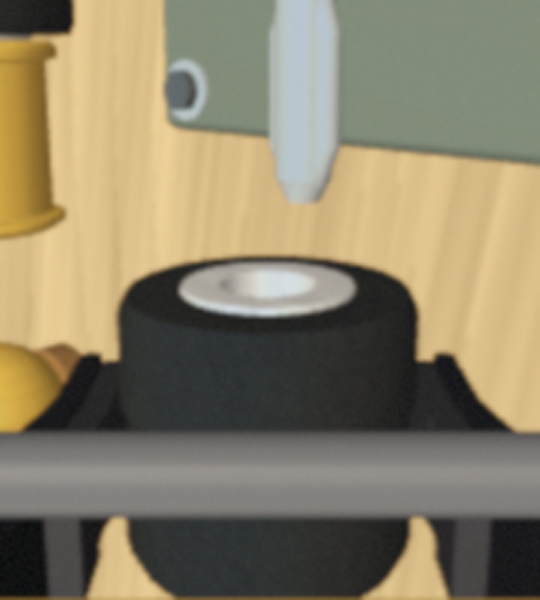

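```bash
python3 -m pendant '[{"translation":[-0.2,0,-1.0],"angular":[-0.17,1,0],"hand":-1},{"translation":[0,0,0],"angular":[0,0,0],"hand":-1},{"translation":[0,0,0],"angular":[0,0,0],"hand":-1},{"translation":[0,0,0],"angular":[0,0,0],"hand":-1}]' 40;python3 pose.py; python3 look.py w17
python3 - <<'E'
import cv2
b=cv2.imread("pics/w17.png"); z=cv2.resize(b[100:300,170:350],None,fx=3,fy=3,interpolation=cv2.INTER_CUBIC)[:600];cv2.imwrite("pics/w17a.png",z)
E
```

```text
time: 18.4
ee_pos: [0.6067, 0.0933, 0.13]
eef_rot: [0.216, 0.674, -0.625, 0.33]
ft_force: [0.3, 0.7, -1.8]
width: 0.0516
t 18.4 tcp [0.6067 0.0933 0.13  ] q [-0.2486  0.9813  0.0788  0.8927 -0.0758  2.0436 -0.0083] f [ 0.2585  0.7084 -1.7508] tq [ 0.1516 -1.1217  0.0317] w 0.05160733009008643
tilt 44.346606496052345 d.a 0.0004242779029648899 rest-frame x [-0.6883 -0.1218 -0.7151] toolz az -79.90171190626606 toolz z -0.0010834716958043888
t 18.4 tcp [0.6067 0.0933 0.13  ] zaz -79.90171190626606 q [-0.2486  0.9813  0.0788  0.8927 -0.0758  2.0436 -0.0083]
```

View pics/w17a.png

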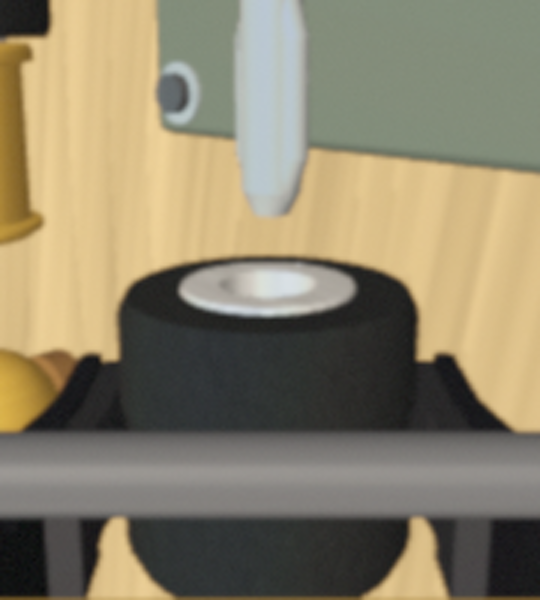

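```bash
python3 -m pendant '[{"translation":[-0.18,0.98,0.06],"angular":[0,0,0],"hand":-1},{"translation":[-0.17,0.98,0],"angular":[0,0,0],"hand":-1},{"translation":[0,0,0],"angular":[0,0,0],"hand":-1},{"translation":[0,0,0],"angular":[0,0,0],"hand":-1}]' 40;python3 pose.py; python3 look.py w18
python3 - <<'E'
import cv2
b=cv2.imread("pics/w18.png"); z=cv2.resize(b[100:300,170:350],None,fx=3,fy=3,interpolation=cv2.INTER_CUBIC)[:600];cv2.imwrite("pics/w18a.png",z)
E
```

```text
time: 18.85
ee_pos: [0.6031, 0.1137, 0.1306]
eef_rot: [0.216, 0.674, -0.624, 0.331]
ft_force: [0.6, -0.4, -1.9]
width: 0.0515
t 18.85 tcp [0.6031 0.1137 0.1306] q [-0.2705  0.9804  0.072   0.8924 -0.0907  2.044  -0.0362] f [ 0.5771 -0.3571 -1.8696] tq [ 0.127  -1.1312 -0.0019] w 0.05152167890447906
tilt 44.33965062558421 d.a 0.001066955907176359 rest-frame x [-0.6881 -0.1224 -0.7152] toolz az -79.82458925944907 toolz z -0.0014999171717089838
t 18.85 tcp [0.6031 0.1137 0.1306] zaz -79.82458925944907 q [-0.2705  0.9804  0.072   0.8924 -0.0907  2.044  -0.0362]
```

View pics/w18a.png

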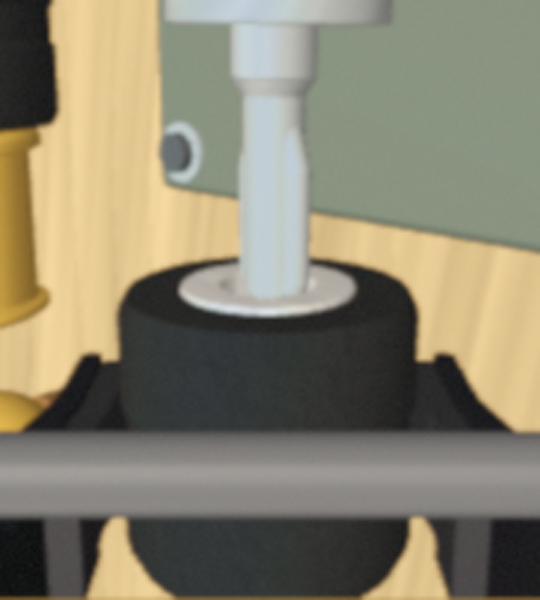

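```bash
python3 -m pendant '[{"translation":[0.05,0.01,-0.06],"angular":[0,0,0],"hand":-1},{"translation":[-0.09,0.49,0],"angular":[0,0,0],"hand":-1},{"translation":[-0.09,0.49,0],"angular":[0,0,0],"hand":-1},{"translation":[0,0,0],"angular":[0,0,0],"hand":-1},{"translation":[0,0,0],"angular":[0,0,0],"hand":-1}]' 40;python3 pose.py; python3 look.py w19
python3 - <<'E'
import cv2
b=cv2.imread("pics/w19.png"); z=cv2.resize(b[100:300,170:350],None,fx=3,fy=3,interpolation=cv2.INTER_CUBIC)[:600];cv2.imwrite("pics/w19a.png",z)
E
```

```text
time: 19.4
ee_pos: [0.6018, 0.1233, 0.13]
eef_rot: [0.216, 0.674, -0.624, 0.331]
ft_force: [1.7, 1.8, -0.5]
width: 0.0518
t 19.4 tcp [0.6018 0.1233 0.13  ] q [-0.2802  0.9824  0.069   0.8898 -0.0985  2.0439 -0.0501] f [ 1.6807  1.7892 -0.4549] tq [ 0.3114 -1.2648 -0.134 ] w 0.051767362180655516
tilt 44.340698966317746 d.a 0.00041853261623177226 rest-frame x [-0.6882 -0.1218 -0.7152] toolz az -79.86696816525124 toolz z -0.0016838118960769421
t 19.4 tcp [0.6018 0.1233 0.13  ] zaz -79.86696816525124 q [-0.2802  0.9824  0.069   0.8898 -0.0985  2.0439 -0.0501]
```

View pics/w19a.png

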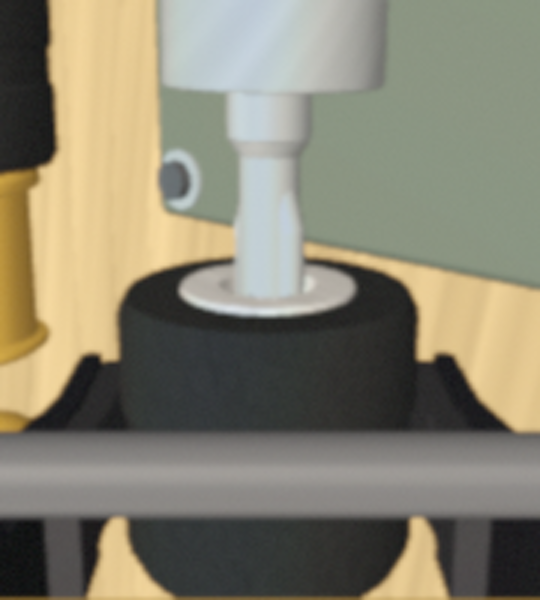

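```bash
python3 -m pendant '[{"translation":[0.05,0.01,0.05],"angular":[0,0,0],"hand":-1},{"translation":[0,0,0],"angular":[0,0,0],"hand":-1},{"translation":[0,0,0],"angular":[0,0,0],"hand":-1}]' 40;python3 pose.py;python3 -m pendant '[{"translation":[-0.09,0.49,0],"angular":[0,0,0],"hand":-1},{"translation":[0,0,0],"angular":[0,0,0],"hand":-1},{"translation":[0,0,0],"angular":[0,0,0],"hand":-1}]' 40;python3 pose.py
```

```text
time: 19.75
ee_pos: [0.6023, 0.1227, 0.1304]
eef_rot: [0.216, 0.674, -0.625, 0.33]
ft_force: [-0.6, -0.4, -0.6]
width: 0.0514
t 19.75 tcp [0.6023 0.1227 0.1304] q [-0.28    0.9836  0.0706  0.8873 -0.0989  2.046  -0.0498] f [-0.6055 -0.3651 -0.6042] tq [ 0.1881 -1.2049 -0.0274] w 0.051433687618563345
tilt 44.37129468059632 d.a 0.00040655473759877985 rest-frame x [-0.6886 -0.1218 -0.7148] toolz az -79.90957840191246 toolz z -0.0009751458796720819
time: 20.05
ee_pos: [0.6014, 0.1282, 0.1305]
eef_rot: [0.216, 0.674, -0.625, 0.33]
ft_force: [0.3, -0.4, -1.8]
width: 0.0516
t 20.05 tcp [0.6014 0.1282 0.1305] q [-0.2857  0.9837  0.0686  0.8867 -0.1027  2.0459 -0.0568] f [ 0.2569 -0.3936 -1.8109] tq [ 0.2414 -1.1215  0.0258] w 0.051569574308817416
tilt 44.35880828632968 d.a 0.0006307368071594215 rest-frame x [-0.6884 -0.122  -0.715 ] toolz az -79.87027673621657 toolz z -0.001331801609070385
```

```bash
python3 -m pendant '[{"translation":[-0.09,0.49,0],"angular":[0,0,0],"hand":-1},{"translation":[-0.09,0.49,0],"angular":[0,0,0],"hand":-1},{"translation":[-0.09,0.49,0],"angular":[0,0,0],"hand":-1},{"translation":[0,0,0],"angular":[0,0,0],"hand":-1},{"translation":[0,0,0],"angular":[0,0,0],"hand":-1}]' 40;python3 pose.py; python3 look.py w20
python3 - <<'E'
import cv2
b=cv2.imread("pics/w20.png"); z=cv2.resize(b[100:300,170:350],None,fx=3,fy=3,interpolation=cv2.INTER_CUBIC)[:600];cv2.imwrite("pics/w20a.png",z)
E
```

```text
time: 20.55
ee_pos: [0.5987, 0.1428, 0.1305]
eef_rot: [0.216, 0.674, -0.625, 0.331]
ft_force: [-0.1, -0.6, -0.9]
width: 0.0518
t 20.55 tcp [0.5987 0.1428 0.1305] q [-0.301   0.9847  0.0638  0.8844 -0.1136  2.0459 -0.0778] f [-0.0699 -0.6482 -0.9174] tq [ 0.1573 -1.1469  0.0244] w 0.0518362016134424
tilt 44.35320813247376 d.a 0.0007111371998678187 rest-frame x [-0.6883 -0.1221 -0.715 ] toolz az -79.87371003175076 toolz z -0.0011604279963884079
t 20.55 tcp [0.5987 0.1428 0.1305] zaz -79.87371003175076 q [-0.301   0.9847  0.0638  0.8844 -0.1136  2.0459 -0.0778]
```

View pics/w20a.png

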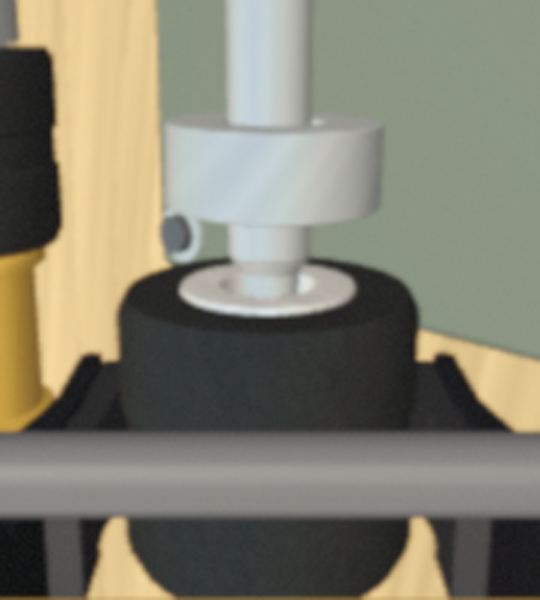

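```bash
python3 -m pendant '[{"translation":[-0.09,0.49,0],"angular":[0,0,0],"hand":-1},{"translation":[0,0,0],"angular":[0,0,0],"hand":-1}]' 40;python3 -m pendant '[{"translation":[-0.09,0.49,0],"angular":[0,0,0],"hand":-1},{"translation":[0,0,0],"angular":[0,0,0],"hand":-1},{"translation":[0,0,0],"angular":[0,0,0],"hand":-1}]' 40;python3 pose.py
```

```text
time: 20.8
ee_pos: [0.5977, 0.1482, 0.1305]
eef_rot: [0.216, 0.674, -0.624, 0.33]
ft_force: [0.7, 0.4, -0.9]
width: 0.0512
time: 21.1
ee_pos: [0.5969, 0.1526, 0.1305]
eef_rot: [0.216, 0.674, -0.625, 0.331]
ft_force: [-0.3, 0.0, -2.1]
width: 0.0517
t 21.1 tcp [0.5969 0.1526 0.1305] q [-0.3112  0.9858  0.0604  0.8821 -0.1211  2.0462 -0.0918] f [-0.3495  0.0365 -2.0763] tq [ 0.189  -1.1214  0.0363] w 0.051713948286792245
tilt 44.35429068926249 d.a 0.0005964208812767987 rest-frame x [-0.6884 -0.122  -0.715 ] toolz az -79.87515018766278 toolz z -0.0012963508172364885
```

```bash
python3 -m pendant '[{"translation":[-0.09,0.49,0],"angular":[0,0,0],"hand":-1},{"translation":[-0.09,0.49,0],"angular":[0,0,0],"hand":-1},{"translation":[0,0,0],"angular":[0,0,0],"hand":-1}]' 40;python3 -m pendant '[{"translation":[-0.09,0.49,0],"angular":[0,0,0],"hand":-1},{"translation":[-0.09,0.49,0],"angular":[0,0,0],"hand":-1},{"translation":[0,0,0],"angular":[0,0,0],"hand":-1},{"translation":[0,0,0],"angular":[0,0,0],"hand":-1}]' 40;python3 pose.py;python3 look.py w21
python3 - <<'E'
import cv2
b=cv2.imread("pics/w21.png"); z=cv2.resize(b[60:300,170:350],None,fx=2.5,fy=2.5,interpolation=cv2.INTER_CUBIC)[:600];cv2.imwrite("pics/w21a.png",z)
E
```

```text
time: 21.4
ee_pos: [0.5949, 0.1633, 0.1304]
eef_rot: [0.216, 0.674, -0.624, 0.331]
ft_force: [0.6, 0.4, -1.8]
width: 0.0519
time: 21.8
ee_pos: [0.5933, 0.1722, 0.1305]
eef_rot: [0.216, 0.674, -0.625, 0.331]
ft_force: [0.4, 0.4, -1.8]
width: 0.0518
t 21.8 tcp [0.5933 0.1722 0.1305] q [-0.3316  0.989   0.0539  0.8758 -0.1358  2.0471 -0.1199] f [ 0.4375  0.4215 -1.8293] tq [ 0.16   -1.1938 -0.0018] w 0.05175982741201918
tilt 44.356549040475706 d.a 0.000615520812146417 rest-frame x [-0.6884 -0.122  -0.715 ] toolz az -79.87204510594343 toolz z -0.0013227636832397333
t 21.8 tcp [0.5933 0.1722 0.1305] zaz -79.87204510594343 q [-0.3316  0.989   0.0539  0.8758 -0.1358  2.0471 -0.1199]
```

View pics/w21a.png

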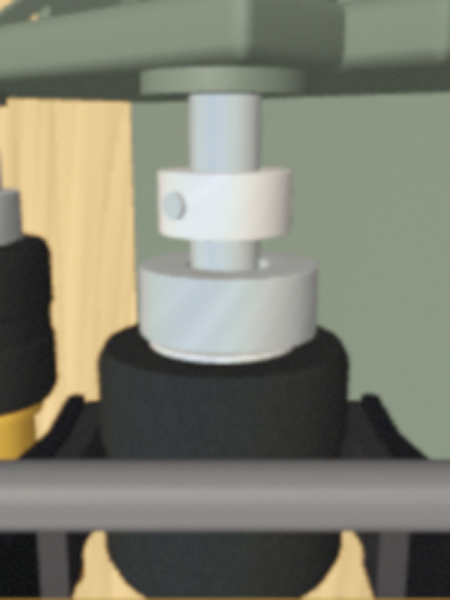

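```bash
python3 -m pendant '[{"translation":[-0.07,0.4,0],"angular":[0,0,0],"hand":-1},{"translation":[0,0,0],"angular":[0,0,0],"hand":-1},{"translation":[0,0,0],"angular":[0,0,0],"hand":-1}]' 40;python3 pose.py; python3 -m pendant '[{"translation":[0,0,0],"angular":[0,0,0],"hand":0.28},{"translation":[0,0,0],"angular":[0,0,0],"hand":0.28},{"translation":[0,0,0],"angular":[0,0,0],"hand":0.28}]' 40; python3 look.py w22
python3 - <<'E'
import cv2
b=cv2.imread("pics/w22.png"); z=cv2.resize(b[60:300,170:350],None,fx=2.5,fy=2.5,interpolation=cv2.INTER_CUBIC)[:600];cv2.imwrite("pics/w22a.png",z)
E
```

```text
time: 22.15
ee_pos: [0.5926, 0.1761, 0.1305]
eef_rot: [0.216, 0.674, -0.625, 0.33]
ft_force: [-0.9, -0.2, -1.8]
width: 0.0517
t 22.15 tcp [0.5926 0.1761 0.1305] q [-0.3356  0.9899  0.0525  0.8741 -0.1388  2.0474 -0.1257] f [-0.9081 -0.2457 -1.7714] tq [ 0.1911 -1.164  -0.0064] w 0.05170078537003747
tilt 44.35760406533776 d.a 0.000475534838305749 rest-frame x [-0.6884 -0.1219 -0.715 ] toolz az -79.88417052001681 toolz z -0.0013116803848205322
time: 22.45
ee_pos: [0.5927, 0.1759, 0.1307]
eef_rot: [0.216, 0.674, -0.625, 0.33]
ft_force: [-1.1, -1.0, -0.1]
width: 0.0555
t 22.45 tcp [0.5927 0.1759 0.1307] zaz -79.90279005694549 q [-0.3353  0.9897  0.0527  0.874  -0.1388  2.0476 -0.1256]
```

View pics/w22a.png

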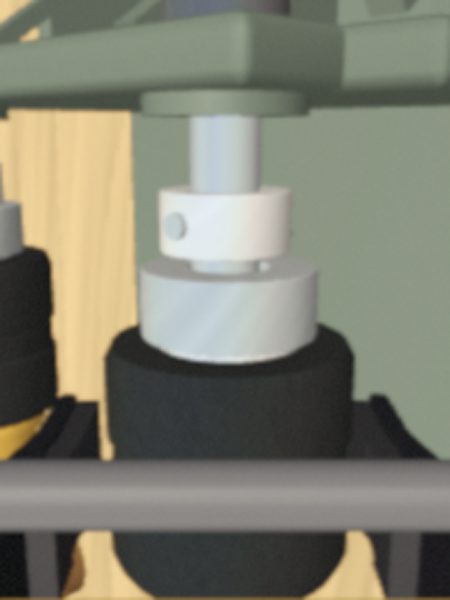

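```bash
python3 -m pendant '[{"translation":[1.4,0.25,1.45],"angular":[0,0,0],"hand":0.28},{"translation":[2,0.3,2.1],"angular":[0,0,0],"hand":0.3},{"translation":[1,-1,3],"angular":[0,0,0],"hand":0.5},{"translation":[0,-4,2],"angular":[1.37,-7.78,0],"hand":1},{"translation":[-1,-4,0],"angular":[1.37,-7.78,0],"hand":1},{"translation":[-1,-4,0],"angular":[1.37,-7.78,0],"hand":1},{"translation":[-1,-4,0],"angular":[1.37,-7.78,0],"hand":1},{"translation":[-1.5,-4,0],"angular":[1.37,-7.78,0],"hand":1},{"translation":[-1.5,-4.5,0],"angular":[0,0,-4],"hand":1},{"translation":[-1.5,-4.5,0],"angular":[0,0,-4.5],"hand":1},{"translation":[-1,-4.5,0],"angular":[0,0,0],"hand":1},{"translation":[-1,-4.5,0],"angular":[0,0,0],"hand":1},{"translation":[0,-4.5,0],"angular":[0,0,0],"hand":1},{"translation":[0,0,0],"angular":[0,0,0],"hand":1}]' 40;python3 pose.py;python3 look.py w23 cap
python3 - <<'E'
import cv2
from h import save
save("side","s2");b=cv2.imread("pics/s2.png"); cv2.imwrite("pics/s2z.png",cv2.resize(b[100:200,180:310],None,fx=6,fy=6,interpolation=cv2.INTER_CUBIC))
E
```

```text
time: 23.9
ee_pos: [0.5044, -0.2684, 0.1932]
eef_rot: [0.489, 0.512, -0.502, 0.497]
ft_force: [-0.5, 0.9, 0.2]
width: 0.0869
t 23.9 tcp [ 0.5044 -0.2684  0.1932] q [ 0.1612  0.2696  0.2878  1.6725 -0.0689  1.2374  0.4824] f [-0.5325  0.9161  0.1916] tq [ 0.0089 -0.1002  0.0116] w 0.0869150461773833
tilt 1.592004866724322 d.a -0.006691049709154674 rest-frame x [-0.0285  0.0018 -0.9996] toolz az -88.92441517019392 toolz z -0.0023011938696562984
t 23.9 tcp [ 0.5044 -0.2684  0.1932] zaz -88.92441517019392 q [ 0.1612  0.2696  0.2878  1.6725 -0.0689  1.2374  0.4824]
cap [204.8 171.1] 0.82 [ 0.4168 -0.2883  0.054 ]
cap [264.2 271.5] 0.61 [ 0.5141 -0.3474  0.054 ]
cap [303.3 354.8] 0.53 [ 0.6002 -0.3884  0.054 ]
```

View pics/w23.png

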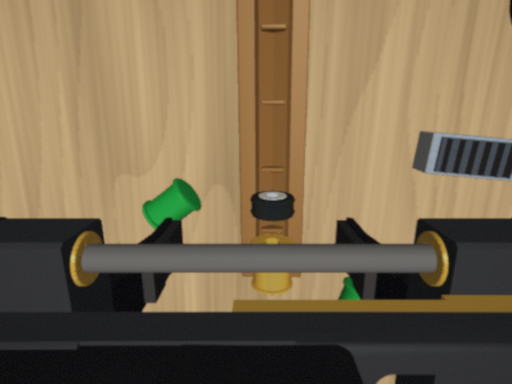

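View pics/s2z.png

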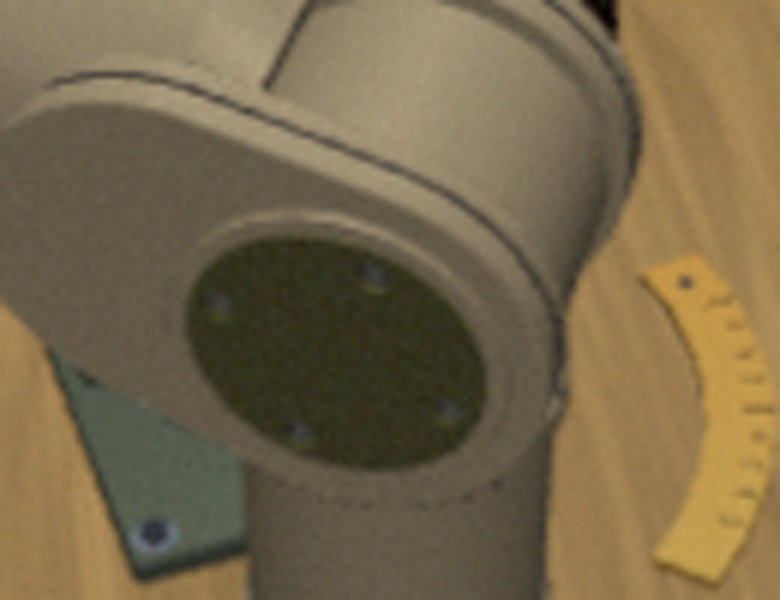

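```bash
python3 -m pendant '[{"translation":[0.5,-4,0],"angular":[-0.1,-1.6,0],"hand":1},{"translation":[0.3,-3.8,-3],"angular":[0,0,0],"hand":1},{"translation":[0,0,-4],"angular":[0,0,0],"hand":1},{"translation":[0,0,-2],"angular":[0,0,0],"hand":1},{"translation":[0,0,0],"angular":[0,0,0],"hand":1},{"translation":[0,0,0],"angular":[0,0,0],"hand":1}]' 40;python3 pose.py;python3 look.py w24 cap
```

```text
time: 24.65
ee_pos: [0.5152, -0.3378, 0.1023]
eef_rot: [0.493, 0.509, -0.492, 0.506]
ft_force: [0.2, -0.4, 0.8]
width: 0.0873
t 24.65 tcp [ 0.5152 -0.3378  0.1023] q [ 0.2705  0.4394  0.3002  1.6604 -0.1466  1.0674  0.6452] f [ 0.1519 -0.3884  0.8353] tq [ 0.0011 -0.12   -0.0075] w 0.08734479928683238
tilt 0.07653966378041217 d.a -0.004077432671712724 rest-frame x [-0.002   0.0038 -1.    ] toolz az -88.28493352752677 toolz z -0.0038423946957654165
t 24.65 tcp [ 0.5152 -0.3378  0.1023] zaz -88.28493352752677 q [ 0.2705  0.4394  0.3002  1.6604 -0.1466  1.0674  0.6452]
cap [147.  108.2] 0.93 [ 0.4224 -0.2933  0.054 ]
cap [234.9 259.1] 0.71 [ 0.5151 -0.3474  0.054 ]
```

View pics/w24.png

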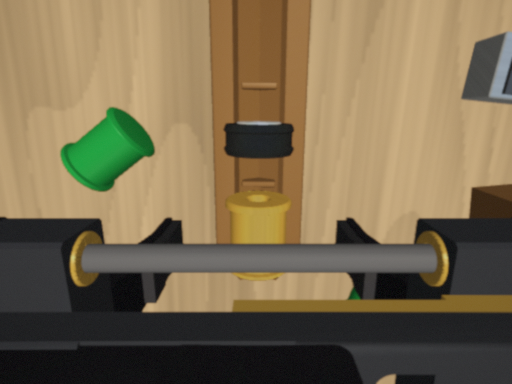

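```bash
python3 -m pendant '[{"translation":[-0.05,-0.95,0],"angular":[-0.2,-0.1,-0.5],"hand":1},{"translation":[0,0,-2],"angular":[0,0,0],"hand":1},{"translation":[0,0,-1.6],"angular":[0,0,0],"hand":1},{"translation":[0,0,0],"angular":[0,0,0],"hand":0.5},{"translation":[0,0,0],"angular":[0,0,0],"hand":0.2}]' 40;python3 pose.py;python3 look.py w25
```

```text
time: 25.25
ee_pos: [0.5136, -0.3485, 0.0652]
eef_rot: [0.495, 0.505, -0.496, 0.504]
ft_force: [1.0, -0.4, -0.1]
width: 0.0777
t 25.25 tcp [ 0.5136 -0.3485  0.0652] q [ 0.2901  0.4914  0.2964  1.6751 -0.1636  1.0013  0.6614] f [ 0.9759 -0.3729 -0.0621] tq [-0.0244 -0.1417 -0.0133] w 0.07773592129462813
tilt 0.09608985818054663 d.a -0.0006270986037760594 rest-frame x [-0.0018  0.0003 -1.    ] toolz az -88.89656583625461 toolz z -0.00036019172745449524
t 25.25 tcp [ 0.5136 -0.3485  0.0652] zaz -88.89656583625461 q [ 0.2901  0.4914  0.2964  1.6751 -0.1636  1.0013  0.6614]
```

View pics/w25.png

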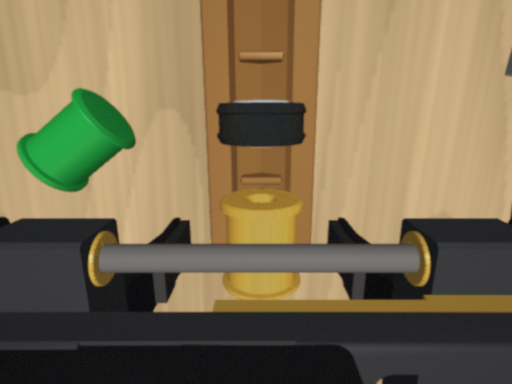

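```bash
python3 -m pendant '[{"translation":[0.08,0.05,0.05],"angular":[0,0,0],"hand":-0.1},{"translation":[0,0,0],"angular":[0,0,0],"hand":-1},{"translation":[0,0,0],"angular":[0,0,0],"hand":-1},{"translation":[0,0,0],"angular":[0,0,0],"hand":-1},{"translation":[0,0,0],"angular":[0,0,0],"hand":-1},{"translation":[0,0,0],"angular":[0,0,0],"hand":-1},{"translation":[0,0,0],"angular":[0,0,0],"hand":-1},{"translation":[0,0,0],"angular":[0,0,0],"hand":-1}]' 60;python3 pose.py
```

```text
time: 26.1
ee_pos: [0.5147, -0.3479, 0.0658]
eef_rot: [0.495, 0.505, -0.495, 0.505]
ft_force: [1.9, 0.2, 1.7]
width: 0.035
t 26.1 tcp [ 0.5147 -0.3479  0.0658] q [ 0.2888  0.4912  0.2962  1.6738 -0.1637  1.0017  0.6599] f [1.9402 0.1684 1.658 ] tq [-0.0299 -0.4095 -0.0009] w 0.03499529160402486
tilt 0.044232237810699536 d.a -0.00015992935520957584 rest-frame x [-0.0008  0.     -1.    ] toolz az -88.88942260092999 toolz z -3.871304229563499e-05
```

```bash
python3 -m pendant '[{"translation":[0,0,4],"angular":[0,0,0],"hand":-1},{"translation":[0,1,4],"angular":[0,0,0],"hand":-1},{"translation":[0,4.5,3],"angular":[0,0,0],"hand":-1},{"translation":[0,4.5,0],"angular":[0,0,0],"hand":-1},{"translation":[0.5,4.5,0],"angular":[0,0,0],"hand":-1},{"translation":[1,4.5,0],"angular":[0,0,3],"hand":-1},{"translation":[1,4.5,0],"angular":[0,0,3],"hand":-1},{"translation":[1.5,4.5,0],"angular":[0,0,3],"hand":-1},{"translation":[1.5,4.5,0],"angular":[0,0,0],"hand":-1},{"translation":[1.5,4.5,0],"angular":[-1.37,7.78,0],"hand":-1},{"translation":[1,4,0],"angular":[-1.37,7.78,0],"hand":-1},{"translation":[1,0,-0.5],"angular":[-1.37,7.78,0],"hand":-1},{"translation":[0,0,-1],"angular":[-1.37,7.78,0],"hand":-1},{"translation":[0,0,-1],"angular":[-1.2,6.9,0],"hand":-1},{"translation":[0,0,0],"angular":[0,0,0],"hand":-1}]' 60;python3 pose.py
```

```text
time: 27.6
ee_pos: [0.6024, 0.0587, 0.1395]
eef_rot: [0.244, 0.664, -0.61, 0.356]
ft_force: [0.1, 0.2, -5.3]
width: 0.0352
t 27.6 tcp [0.6024 0.0587 0.1395] q [-0.2273  0.8835  0.1065  1.0098 -0.0579  1.9434  0.0453] f [ 0.0999  0.2134 -5.2938] tq [ 0.2019 -1.2535 -0.0304] w 0.03524191092544724
tilt 39.64017282616194 d.a -0.00011338870605540307 rest-frame x [-0.6283 -0.1107 -0.7701] toolz az -79.89976055773691 toolz z -0.0015966289254829291
```

```bash
python3 -m pendant '[{"translation":[0.3,1.2,-0.5],"angular":[-0.4,2.3,0],"hand":-1},{"translation":[0,1.2,-0.4],"angular":[-0.4,2.3,0],"hand":-1},{"translation":[0,0,0],"angular":[0,0,0],"hand":-1},{"translation":[0,0,0],"angular":[0,0,0],"hand":-1}]' 60;python3 pose.py; python3 look.py w26 axle_tip
python3 - <<'E'
import cv2
b=cv2.imread("pics/w26.png"); z=cv2.resize(b[100:300,170:350],None,fx=3,fy=3,interpolation=cv2.INTER_CUBIC)[:600];cv2.imwrite("pics/w26a.png",z)
E
```

```text
time: 28.0
ee_pos: [0.6077, 0.0823, 0.1402]
eef_rot: [0.223, 0.671, -0.621, 0.337]
ft_force: [-0.2, -1.4, -1.6]
width: 0.0353
t 28.0 tcp [0.6077 0.0823 0.1402] q [-0.2479  0.9544  0.1042  0.9116 -0.0795  2.0322  0.0152] f [-0.1699 -1.4206 -1.5545] tq [ 0.162  -1.1916 -0.0207] w 0.03534263263391545
tilt 43.13991334432574 d.a -0.00033931212689042957 rest-frame x [-0.6735 -0.1184 -0.7297] toolz az -79.93220577330874 toolz z -0.001573805001530787
t 28.0 tcp [0.6077 0.0823 0.1402] zaz -79.93220577330874 q [-0.2479  0.9544  0.1042  0.9116 -0.0795  2.0322  0.0152]
axle_tip [142.7 271.9] 0.56 [0.5886 0.1324 0.12  ]
```

View pics/w26a.png

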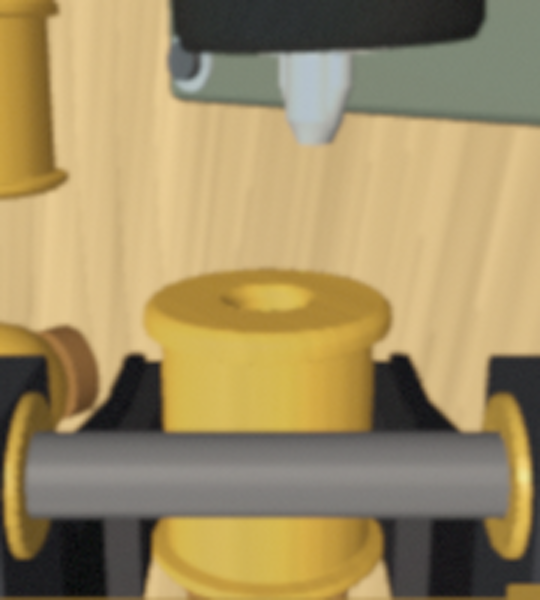

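```bash
python3 -m pendant '[{"translation":[-0.1,0,-1.1],"angular":[-0.17,1,0],"hand":-1},{"translation":[0,0,0],"angular":[0,0,0],"hand":-1},{"translation":[0,0,0],"angular":[0,0,0],"hand":-1},{"translation":[0,0,0],"angular":[0,0,0],"hand":-1}]' 60;python3 pose.py; python3 -m pendant '[{"translation":[-0.18,0.98,0],"angular":[0,0,0],"hand":-1},{"translation":[-0.09,0.49,0],"angular":[0,0,0],"hand":-1},{"translation":[0,0,0],"angular":[0,0,0],"hand":-1},{"translation":[0,0,0],"angular":[0,0,0],"hand":-1}]' 60;python3 pose.py; python3 look.py w27
python3 - <<'E'
import cv2
b=cv2.imread("pics/w27.png"); z=cv2.resize(b[100:300,170:350],None,fx=3,fy=3,interpolation=cv2.INTER_CUBIC)[:600];cv2.imwrite("pics/w27a.png",z)
E
```

```text
time: 28.5
ee_pos: [0.6065, 0.0826, 0.1284]
eef_rot: [0.216, 0.674, -0.625, 0.33]
ft_force: [-0.0, 0.2, -1.9]
width: 0.0354
t 28.5 tcp [0.6065 0.0826 0.1284] q [-0.2476  0.9787  0.104   0.9037 -0.0816  2.0369  0.0152] f [-0.0235  0.1822 -1.9059] tq [ 0.2058 -1.2024 -0.0513] w 0.03536740212724063
tilt 44.34932414835194 d.a -0.0008408666736086369 rest-frame x [-0.6886 -0.1206 -0.7151] toolz az -79.94701859462198 toolz z -0.002079814891592535
time: 28.9
ee_pos: [0.6037, 0.0977, 0.1284]
eef_rot: [0.216, 0.674, -0.624, 0.33]
ft_force: [-0.7, -0.7, -1.4]
width: 0.0353
t 28.9 tcp [0.6037 0.0977 0.1284] q [-0.2638  0.9774  0.0987  0.9054 -0.0923  2.0363 -0.0057] f [-0.6507 -0.7378 -1.4148] tq [ 0.1477 -1.2343 -0.0087] w 0.03530127434474096
tilt 44.35442242211902 d.a -0.0003319287090324677 rest-frame x [-0.6885 -0.1211 -0.715 ] toolz az -79.90171546482692 toolz z -0.002141372442713771
t 28.9 tcp [0.6037 0.0977 0.1284] zaz -79.90171546482692 q [-0.2638  0.9774  0.0987  0.9054 -0.0923  2.0363 -0.0057]
```

View pics/w27a.png

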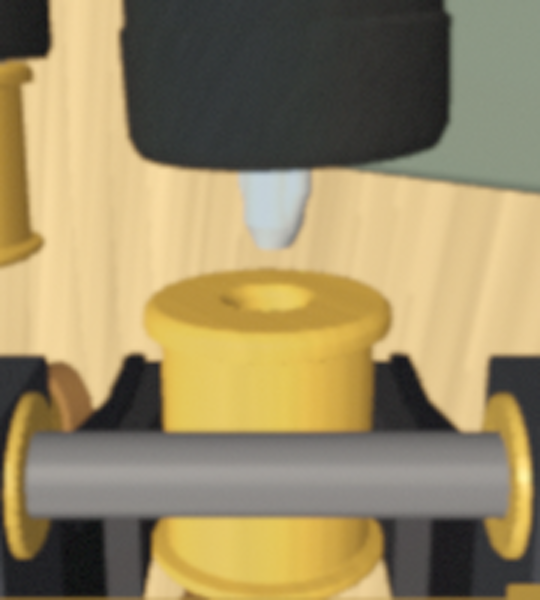

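```bash
python3 -m pendant '[{"translation":[0.08,0.01,-0.02],"angular":[0,0,0],"hand":-1},{"translation":[-0.12,0.69,0],"angular":[0,0,0],"hand":-1},{"translation":[0,0,0],"angular":[0,0,0],"hand":-1},{"translation":[0,0,0],"angular":[0,0,0],"hand":-1}]' 60;python3 pose.py; python3 look.py w28
python3 - <<'E'
import cv2
b=cv2.imread("pics/w28.png"); z=cv2.resize(b[140:240,200:320],None,fx=5,fy=5,interpolation=cv2.INTER_CUBIC)[:600];cv2.imwrite("pics/w28a.png",z)
E
```

```text
time: 29.35
ee_pos: [0.6033, 0.1048, 0.1281]
eef_rot: [0.216, 0.674, -0.624, 0.33]
ft_force: [-0.5, -0.5, -1.7]
width: 0.0349
t 29.35 tcp [0.6033 0.1048 0.1281] q [-0.2709  0.9798  0.0967  0.9016 -0.098   2.0376 -0.0154] f [-0.5446 -0.5224 -1.7033] tq [ 0.1879 -1.2431  0.0163] w 0.03493837578438636
tilt 44.363169976615225 d.a -0.0005603611778056345 rest-frame x [-0.6887 -0.1209 -0.7149] toolz az -79.90870646604328 toolz z -0.002342139878599228
t 29.35 tcp [0.6033 0.1048 0.1281] zaz -79.90870646604328 q [-0.2709  0.9798  0.0967  0.9016 -0.098   2.0376 -0.0154]
```

View pics/w28a.png

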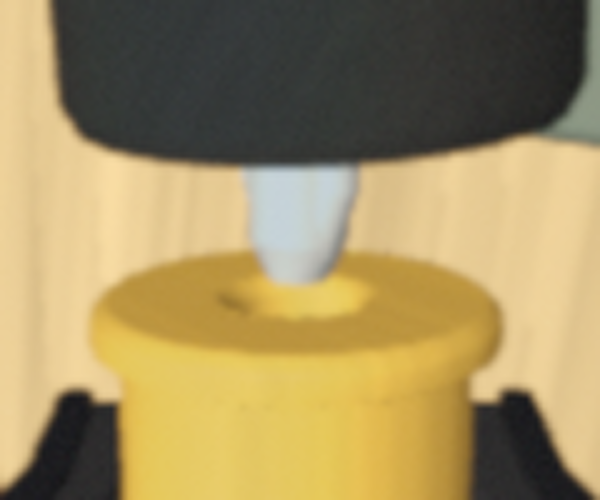

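```bash
python3 -m pendant '[{"translation":[-0.09,0.49,0],"angular":[0,0,0],"hand":-1},{"translation":[0,0,0],"angular":[0,0,0],"hand":-1},{"translation":[0,0,0],"angular":[0,0,0],"hand":-1}]' 60;python3 pose.py; python3 look.py w29
python3 - <<'E'
import cv2
b=cv2.imread("pics/w29.png"); z=cv2.resize(b[140:240,200:320],None,fx=5,fy=5,interpolation=cv2.INTER_CUBIC)[:600];cv2.imwrite("pics/w29a.png",z)
E
```

```text
time: 29.7
ee_pos: [0.6024, 0.1095, 0.1281]
eef_rot: [0.216, 0.674, -0.624, 0.33]
ft_force: [0.3, -0.1, -1.9]
width: 0.035
t 29.7 tcp [0.6024 0.1095 0.1281] q [-0.2759  0.9796  0.0951  0.9017 -0.1017  2.0375 -0.0225] f [ 0.3336 -0.1255 -1.8693] tq [ 0.1862 -1.2424 -0.0285] w 0.03495185925689795
tilt 44.36294341828824 d.a -0.0006742670539543245 rest-frame x [-0.6887 -0.1208 -0.7149] toolz az -79.92266768376679 toolz z -0.0022631412581740618
t 29.7 tcp [0.6024 0.1095 0.1281] zaz -79.92266768376679 q [-0.2759  0.9796  0.0951  0.9017 -0.1017  2.0375 -0.0225]
```

View pics/w29a.png

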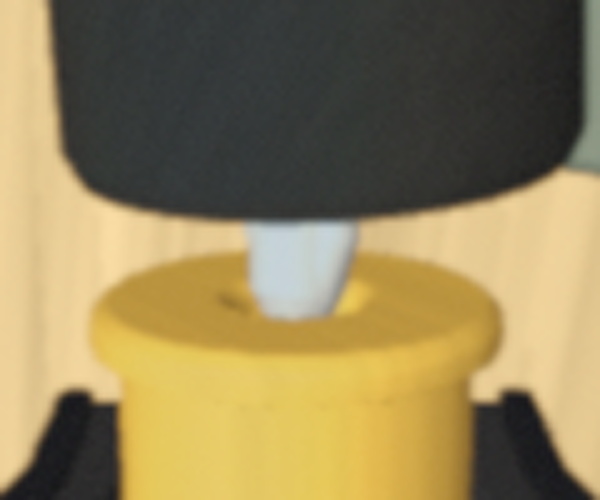

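```bash
python3 -m pendant '[{"translation":[-0.05,0.3,0],"angular":[0,0,0],"hand":-1},{"translation":[0,0,0],"angular":[0,0,0],"hand":-1},{"translation":[0,0,0],"angular":[0,0,0],"hand":-1}]' 60;python3 pose.py; python3 look.py w30
python3 - <<'E'
import cv2
b=cv2.imread("pics/w30.png"); z=cv2.resize(b[140:240,200:320],None,fx=5,fy=5,interpolation=cv2.INTER_CUBIC)[:600];cv2.imwrite("pics/w30a.png",z)
E
```

```text
time: 30.05
ee_pos: [0.6019, 0.1124, 0.1281]
eef_rot: [0.216, 0.674, -0.625, 0.33]
ft_force: [-0.5, 0.5, -2.2]
width: 0.0351
t 30.05 tcp [0.6019 0.1124 0.1281] q [-0.2789  0.9796  0.0942  0.9015 -0.1039  2.0375 -0.0267] f [-0.4865  0.5122 -2.1647] tq [ 0.177  -1.1972  0.0069] w 0.035096292317045634
tilt 44.36358819293249 d.a -0.000687427521471422 rest-frame x [-0.6887 -0.1207 -0.7149] toolz az -79.92910971765767 toolz z -0.0021716263317051315
t 30.05 tcp [0.6019 0.1124 0.1281] zaz -79.92910971765767 q [-0.2789  0.9796  0.0942  0.9015 -0.1039  2.0375 -0.0267]
```

View pics/w30a.png

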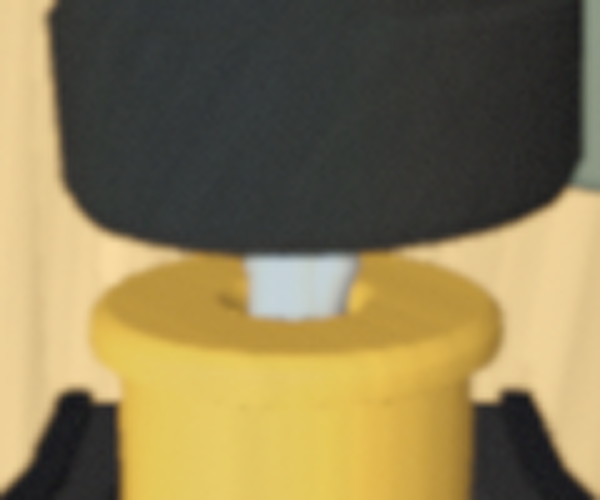

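```bash
python3 -m pendant '[{"translation":[-0.05,0.3,0],"angular":[0,0,0],"hand":-1},{"translation":[0,0,0],"angular":[0,0,0],"hand":-1},{"translation":[0,0,0],"angular":[0,0,0],"hand":-1}]' 60;python3 pose.py; python3 -m pendant '[{"translation":[-0.05,0.3,0],"angular":[0,0,0],"hand":-1},{"translation":[0,0,0],"angular":[0,0,0],"hand":-1},{"translation":[0,0,0],"angular":[0,0,0],"hand":-1}]' 60;python3 pose.py
```

```text
time: 30.4
ee_pos: [0.6015, 0.1156, 0.1282]
eef_rot: [0.216, 0.674, -0.624, 0.33]
ft_force: [1.7, 0.7, -1.8]
width: 0.0352
t 30.4 tcp [0.6015 0.1156 0.1282] q [-0.2821  0.9797  0.0931  0.9009 -0.1063  2.0373 -0.031 ] f [ 1.7011  0.7433 -1.8128] tq [ 0.2691 -1.3662 -0.1076] w 0.035230066975471826
tilt 44.335469707482176 d.a -0.000829166988388623 rest-frame x [-0.6884 -0.1205 -0.7153] toolz az -79.92509027855202 toolz z -0.0024366840849139593
time: 30.7
ee_pos: [0.601, 0.1185, 0.1282]
eef_rot: [0.216, 0.674, -0.624, 0.33]
ft_force: [1.8, -0.5, -2.6]
width: 0.0351
t 30.7 tcp [0.601  0.1185 0.1282] q [-0.2852  0.9799  0.0921  0.9006 -0.1086  2.0375 -0.0352] f [ 1.7763 -0.5107 -2.6486] tq [ 0.2291 -1.4447 -0.0274] w 0.035136191933844665
tilt 44.34628228482374 d.a -0.0009063668303640362 rest-frame x [-0.6885 -0.1205 -0.7151] toolz az -79.93093033959688 toolz z -0.0024457043540811463
```

```bash
python3 -m pendant '[{"translation":[-0.03,0.3,0],"angular":[0,0,0],"hand":-1},{"translation":[0,0,0],"angular":[0,0,0],"hand":-1},{"translation":[0,0,0],"angular":[0,0,0],"hand":-1}]' 60;python3 pose.py; python3 -m pendant '[{"translation":[-0.05,0.3,0],"angular":[0,0,0],"hand":-1},{"translation":[0,0,0],"angular":[0,0,0],"hand":-1},{"translation":[0,0,0],"angular":[0,0,0],"hand":-1}]' 60;python3 pose.py;python3 look.py w31
python3 - <<'E'
import cv2
b=cv2.imread("pics/w31.png"); z=cv2.resize(b[40:240,170:350],None,fx=3,fy=3,interpolation=cv2.INTER_CUBIC)[:600];cv2.imwrite("pics/w31a.png",z)
E
```

```text
time: 31.0
ee_pos: [0.6006, 0.1213, 0.1282]
eef_rot: [0.216, 0.674, -0.625, 0.33]
ft_force: [1.9, -1.8, -1.1]
width: 0.0349
t 31.0 tcp [0.6006 0.1213 0.1282] q [-0.2881  0.9806  0.0914  0.8994 -0.1106  2.0382 -0.0394] f [ 1.912  -1.7962 -1.0541] tq [-0.0557 -1.3119  0.3147] w 0.03494077850051726
tilt 44.366522042741565 d.a -0.000738341222499625 rest-frame x [-0.6888 -0.1207 -0.7149] toolz az -79.94120445993775 toolz z -0.0020365433921150228
time: 31.3
ee_pos: [0.6001, 0.1242, 0.1282]
eef_rot: [0.216, 0.674, -0.625, 0.33]
ft_force: [1.7, -2.9, -0.9]
width: 0.0353
t 31.3 tcp [0.6001 0.1242 0.1282] q [-0.2912  0.9808  0.0904  0.8989 -0.1128  2.0383 -0.0436] f [ 1.6524 -2.9331 -0.8535] tq [-0.3157 -1.2126  0.4417] w 0.035285738021737914
tilt 44.36500671397446 d.a -0.0006927444272151705 rest-frame x [-0.6887 -0.1207 -0.7149] toolz az -79.94046745245741 toolz z -0.0019852643754548066
t 31.3 tcp [0.6001 0.1242 0.1282] zaz -79.94046745245741 q [-0.2912  0.9808  0.0904  0.8989 -0.1128  2.0383 -0.0436]
```

View pics/w31a.png

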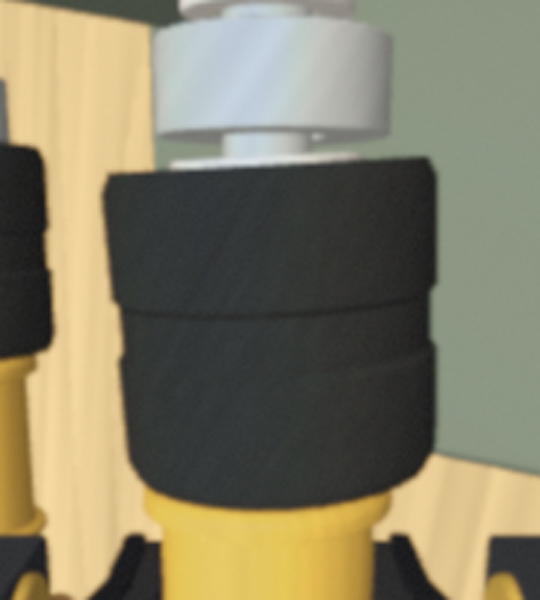

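```bash
python3 -m pendant '[{"translation":[-0.04,0.2,0],"angular":[0,0,0],"hand":-1},{"translation":[0,0,0],"angular":[0,0,0],"hand":-1},{"translation":[0,0,0],"angular":[0,0,0],"hand":-1}]' 60; python3 -m pendant '[{"translation":[-0.03,0.2,0],"angular":[0,0,0],"hand":-1},{"translation":[0,0,0],"angular":[0,0,0],"hand":-1},{"translation":[0,0,0],"angular":[0,0,0],"hand":-1}]' 60;python3 pose.py;python3 look.py w32
python3 - <<'E'
import cv2
b=cv2.imread("pics/w32.png"); z=cv2.resize(b[40:240,170:350],None,fx=3,fy=3,interpolation=cv2.INTER_CUBIC)[:600];cv2.imwrite("pics/w32a.png",z)
E
```

```text
time: 31.65
ee_pos: [0.5998, 0.126, 0.1282]
eef_rot: [0.216, 0.674, -0.625, 0.33]
ft_force: [1.6, -4.3, -0.6]
width: 0.0354
time: 31.95
ee_pos: [0.5995, 0.128, 0.1283]
eef_rot: [0.216, 0.674, -0.625, 0.33]
ft_force: [1.4, -5.2, -0.6]
width: 0.0353
t 31.95 tcp [0.5995 0.128  0.1283] q [-0.2952  0.9809  0.0892  0.8983 -0.1156  2.0386 -0.0494] f [ 1.397  -5.1687 -0.5842] tq [-0.5419 -1.1266  0.7822] w 0.03530159984979574
tilt 44.36705443815991 d.a -0.0005719655814056079 rest-frame x [-0.6887 -0.1209 -0.7149] toolz az -79.95331221416255 toolz z -0.001597137803196605
t 31.95 tcp [0.5995 0.128  0.1283] zaz -79.95331221416255 q [-0.2952  0.9809  0.0892  0.8983 -0.1156  2.0386 -0.0494]
```

View pics/w32a.png

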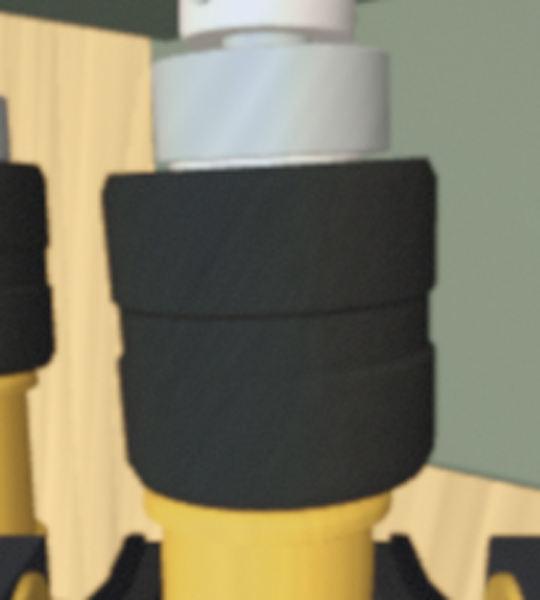

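```bash
for i in 1 ; do python3 -m pendant '[{"translation":[-0.02,0.1,0],"angular":[0,0,0],"hand":-1},{"translation":[0,0,0],"angular":[0,0,0],"hand":-1}]' 60; done; python3 -m pendant '[{"translation":[-0.02,0.1,0],"angular":[0,0,0],"hand":-1},{"translation":[0,0,0],"angular":[0,0,0],"hand":-1}]' 60; python3 -m pendant '[{"translation":[-0.01,0.1,0],"angular":[0,0,0],"hand":-1},{"translation":[0,0,0],"angular":[0,0,0],"hand":-1}]' 60;python3 look.py w33
python3 - <<'E'
import cv2
b=cv2.imread("pics/w33.png"); z=cv2.resize(b[40:240,170:350],None,fx=3,fy=3,interpolation=cv2.INTER_CUBIC)[:600];cv2.imwrite("pics/w33a.png",z)
E
```

```text
time: 32.2
ee_pos: [0.5993, 0.1287, 0.1283]
eef_rot: [0.216, 0.674, -0.625, 0.33]
ft_force: [0.9, -5.6, -0.1]
width: 0.0351
time: 32.4
ee_pos: [0.5992, 0.1296, 0.1283]
eef_rot: [0.216, 0.674, -0.625, 0.33]
ft_force: [1.8, -7.2, 1.3]
width: 0.0358
time: 32.6
ee_pos: [0.5991, 0.13, 0.1284]
eef_rot: [0.216, 0.673, -0.625, 0.33]
ft_force: [1.4, -9.3, 0.9]
width: 0.0358
t 32.6 tcp [0.5991 0.13   0.1284] zaz -79.98920145989239 q [-0.2978  0.9812  0.089   0.8978 -0.1169  2.039  -0.0537]
```

View pics/w33a.png

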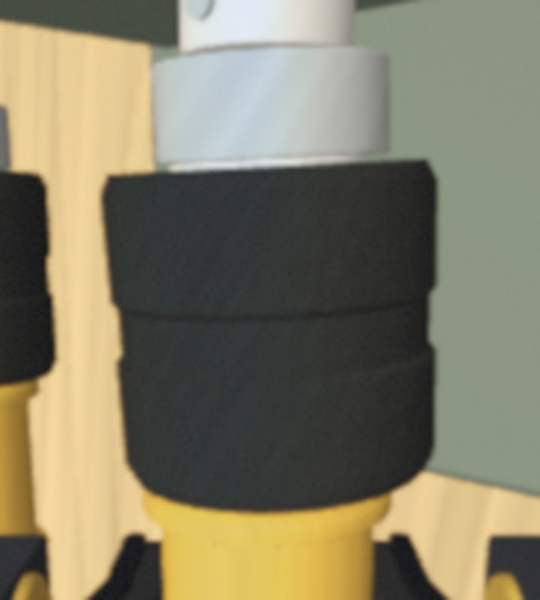

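```bash
python3 -m pendant '[{"translation":[-0.02,0.1,0],"angular":[0,0,0],"hand":-1},{"translation":[0,0,0],"angular":[0,0,0],"hand":-1},{"translation":[0,0,0],"angular":[0,0,0],"hand":-1}]' 60; python3 -m pendant '[{"translation":[-0.01,0.05,0],"angular":[0,0,0],"hand":-1},{"translation":[0,0,0],"angular":[0,0,0],"hand":-1},{"translation":[0,0,0],"angular":[0,0,0],"hand":-1}]' 60; python3 pose.py
```

```text
time: 32.95
ee_pos: [0.599, 0.1302, 0.1284]
eef_rot: [0.216, 0.673, -0.626, 0.33]
ft_force: [1.8, -10.4, 0.4]
width: 0.0352
time: 33.25
ee_pos: [0.599, 0.1302, 0.1284]
eef_rot: [0.216, 0.672, -0.626, 0.33]
ft_force: [2.4, -12.9, 1.0]
width: 0.0352
t 33.25 tcp [0.599  0.1302 0.1284] q [-0.2987  0.9812  0.0895  0.8978 -0.1167  2.0391 -0.0556] f [  2.4299 -12.8922   1.0417] tq [-1.5922 -1.0199  2.0792] w 0.03520067898179672
tilt 44.388381795200274 d.a 0.0009964457964480508 rest-frame x [-0.6887 -0.1225 -0.7146] toolz az -80.03619739010266 toolz z 0.0020127962540795463
```

```bash
python3 -m pendant '[{"translation":[-0.01,0.05,0],"angular":[0,0,0],"hand":-1},{"translation":[0,0,0],"angular":[0,0,0],"hand":-1},{"translation":[0,0,0],"angular":[0,0,0],"hand":-1}]' 60; python3 pose.py;python3 look.py w34
python3 - <<'E'
import cv2
b=cv2.imread("pics/w34.png"); z=cv2.resize(b[20:260,170:350],None,fx=2.5,fy=2.5,interpolation=cv2.INTER_CUBIC)[:600];cv2.imwrite("pics/w34a.png",z)
E
```

```text
time: 33.55
ee_pos: [0.599, 0.1303, 0.1285]
eef_rot: [0.216, 0.672, -0.626, 0.33]
ft_force: [1.9, -14.3, 0.6]
width: 0.0351
t 33.55 tcp [0.599  0.1303 0.1285] q [-0.2989  0.9812  0.0896  0.8978 -0.1166  2.0393 -0.0563] f [  1.9024 -14.2844   0.5516] tq [-1.9014 -1.0429  2.3455] w 0.0351120337073812
tilt 44.39322025480945 d.a 0.0012936897520640256 rest-frame x [-0.6887 -0.1228 -0.7146] toolz az -80.05074161807718 toolz z 0.0026775194783670436
t 33.55 tcp [0.599  0.1303 0.1285] zaz -80.05074161807718 q [-0.2989  0.9812  0.0896  0.8978 -0.1166  2.0393 -0.0563]
```

View pics/w34a.png

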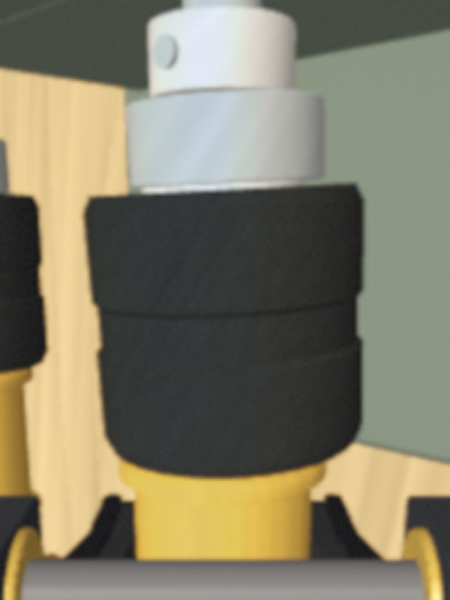

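```bash
python3 -m pendant '[{"translation":[0.02,-0.12,0],"angular":[0,0,0],"hand":-1},{"translation":[0,0,0],"angular":[0,0,0],"hand":0.03},{"translation":[0,0,0],"angular":[0,0,0],"hand":0.03},{"translation":[0,0,0],"angular":[0,0,0],"hand":0.03},{"translation":[0,0,0],"angular":[0,0,0],"hand":0.03}]' 60; python3 pose.py;python3 look.py w35
python3 - <<'E'
import cv2
b=cv2.imread("pics/w35.png"); z=cv2.resize(b[20:310,170:350],None,fx=2,fy=2,interpolation=cv2.INTER_CUBIC)[:600];cv2.imwrite("pics/w35a.png",z)
E
```

```text
time: 34.1
ee_pos: [0.5986, 0.1328, 0.1282]
eef_rot: [0.216, 0.674, -0.624, 0.33]
ft_force: [-0.6, -0.2, 0.3]
width: 0.0444
t 34.1 tcp [0.5986 0.1328 0.1282] q [-0.2999  0.9812  0.0871  0.8978 -0.1193  2.0383 -0.0549] f [-0.6088 -0.1949  0.2941] tq [ 0.1294 -0.9172 -0.051 ] w 0.0444219288702776
tilt 44.366678019780686 d.a -0.0009866298741194647 rest-frame x [-0.6888 -0.1205 -0.7149] toolz az -79.90230836002993 toolz z -0.0030478761207871907
t 34.1 tcp [0.5986 0.1328 0.1282] zaz -79.90230836002993 q [-0.2999  0.9812  0.0871  0.8978 -0.1193  2.0383 -0.0549]
```

View pics/w35a.png

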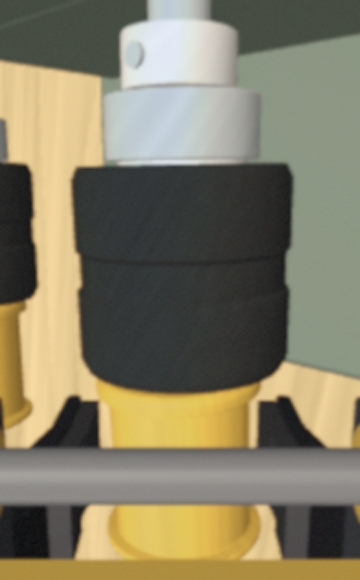

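```bash
python3 -m pendant '[{"translation":[1.38,0.24,1.43],"angular":[0,0,0],"hand":0.03},{"translation":[2,0.35,2.1],"angular":[0,0,0],"hand":0.1},{"translation":[1.5,-0.5,3],"angular":[0,0,0],"hand":0.3},{"translation":[0,-3,3],"angular":[0,0,0],"hand":1},{"translation":[0,-4,1],"angular":[1.37,-7.78,0],"hand":1},{"translation":[-1,-4,0],"angular":[1.37,-7.78,0],"hand":1},{"translation":[-1,-4,0],"angular":[0,0,0],"hand":1},{"translation":[-1,-4,0],"angular":[0,0,0],"hand":1},{"translation":[-1,-4,0],"angular":[0,0,0],"hand":1},{"translation":[0,-4,0],"angular":[0,0,0],"hand":1},{"translation":[0,0,0],"angular":[0,0,0],"hand":1}]' 60
python3 - <<'E'
from h import *
for c in("side","top"):
    save(c,c+"9")
    for n,z in dict(spacer=.12,roller=.12,cap=.12).items():
        for d in r.mark_of(c,n)[:2]: print(c,n,np.round(d["point"]),round(d["confidence"],2),np.round(atz(c,d["point"],z),4))
b=cv2.imread("pics/side9.png"); A=cv2.resize(b[90:190,180:280],None,fx=4,fy=4,interpolation=cv2.INTER_CUBIC)
b=cv2.imread("pics/top9.png"); B=cv2.resize(b[160:260,150:250],None,fx=4,fy=4,interpolation=cv2.INTER_CUBIC)
cv2.imwrite("pics/fin.png",np.hstack([A,B]))
E
```

```text
time: 35.25
ee_pos: [0.5628, -0.1517, 0.2035]
eef_rot: [0.331, 0.625, -0.562, 0.43]
ft_force: [0.1, -0.4, 0.3]
width: 0.0867
side roller [140. 249.] 0.51 [0.5875 0.1812 0.12  ]
side cap [356. 311.] 0.84 [ 0.5982 -0.4445  0.12  ]
side cap [324. 205.] 0.78 [ 0.41   -0.3426  0.12  ]
top spacer [143. 213.] 0.68 [0.7201 0.1433 0.12  ]
top spacer [190. 192.] 0.38 [0.5744 0.2111 0.12  ]
top roller [185. 201.] 0.77 [0.589  0.1816 0.12  ]
top roller [209. 328.] 0.22 [ 0.5086 -0.2106  0.12  ]
top cap [182. 218.] 0.69 [0.5983 0.1304 0.12  ]
top cap [238. 348.] 0.51 [ 0.419  -0.2673  0.12  ]
```

View pics/fin.png

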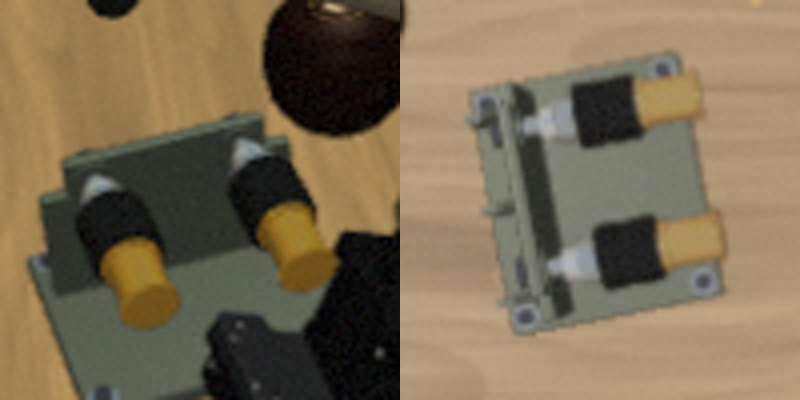

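View pics/top9.png

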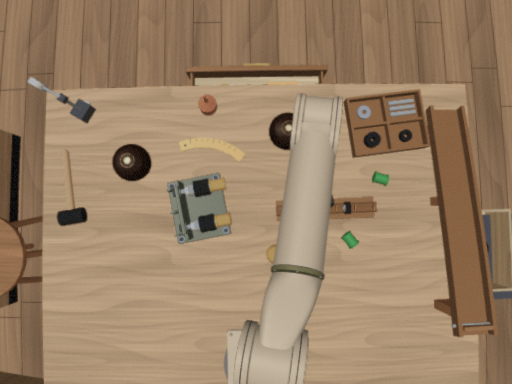

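Run:
```python
from bench import r
s=r.read_state(); print(s["time"],s["ft_force"],s["joint_vel"].round(3)); print(r.close_job())
```

```text
35.65 [0.1047129  0.13033117 0.35251018] [ 0.004  0.002  0.006 -0.001  0.001 -0.001  0.002]
the job is handed in; nothing more can be done
None
```

I threaded the spacer and then the large roller onto the bare axle, pushed the brass cap over the spring spigot and handed the job in at about 35.7 s. No verdict is reported.

- **Final push:** the axial force rose from about 5 N of sliding friction to about 14.5 N, and the cap stopped moving, so the stack was hard up against the set collar. I saw no reading above that; I read the force only between moves.
- **After release:** the wrist view just after opening the fingers showed collar, spacer, roller and cap with faces touching and in line, and the force back at about 0. The final top and side views show the new stack looking like its neighbour.
- **Rest of the bench:** the small roller stands in its place and the woods and template look unmoved. In the last top view the arm hides the ring gauge and gauge block, so I did not re-check those two.
- **Checks that disagreed:**
  - The top camera's network marks put roller and cap about 52 mm apart, against the 50.5 mm limit, but those marks are only good to a few millimetres. I went by the wrist view and the force stop.
  - One spacer mark landed on the template, and the side-view cap marks were the green look-alikes. I ignored both.
- **Roller position:** when released it slid out about 4 mm from the spacer, and the cap push closed that gap.

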